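Lock a cart wheel on its axle with an R-clip

TASK

Put the loose wheel down over the upright axle until it sits fully down on the flange, then push the straight leg of the R-clip through the axle's cross hole, above the hub, until its bow has sprung over the axle, and leave it there. The axle may stand up to 14 mm higher than measured, so feel for the hole gently: never let the clip bear on the axle with more than 20 N. Leave the other things on the desk where they are.

Things in the scene. Friction and masses are not known exactly. Their poses are not given: they have to be found in the camera images.
- axle (a point): Lowest place of the cross hole's centre, on the axle's line, 104 mm above the desk. Axle: upright steel rod, 22 mm diameter; hole 7 x 7 mm. z = up, x = along the hole, open at both ends. Not measured: the axle stands 0 to 14 mm higher in its housing and stays there, so the hole's centre is 104 to 118 mm above the desk; the bevelled axle end is 16 mm above that. x, y, yaw are true.
- chassis: The fixed axle unit: dark base plate 130 x 120 mm, square aluminium housing, round steel flange 52 mm in diameter whose top, the wheel's seat, is 40 mm above the desk. Origin under the axle's line, at desk height; axes as axle.
- wheel_hub (a point): Loose wheel lying flat, boss up, 0.2 to 0.45 kg: rubber tyre 120 mm in diameter, 36 mm tall; grey round hub boss 40 mm in diameter, 36 to 58 mm above the underside, to be grasped from above; 25 mm bore right through. Point: middle of the boss on the axis, 47 mm above the underside (87 mm above the desk once seated, hub top at 98 mm). z = up.
- clip_grip (a point): Middle of the R-clip's black moulded thumb grip, 36 (x) x 18 (y) x 14 (z) mm, lying flat: 7 mm above the desk. Grasp from above across the 18 mm. x = the way the leg points, z = up. Wire 5 mm thick, its middle 4.5 mm below this point. Straight leg: on the x axis from the grip's front face. Bow: sprung wire on the +y side with belly, throat and flared end. About 60 g.
- clip_seat (a point): Point on the leg's middle line, 40 mm ahead of the grip's middle (22 mm ahead of its front face): home when the axle's line passes here, lying in the bow's belly. The flare meets the axle about 20 mm before home, the throat's ramp takes a push of about 3 to 8 N from there to 9 mm before home, then the bow snaps shut and draws the clip on. In all, clip and axle then bear up to about 15 N.
- clip_tip (a point): Point on the straight leg's middle line 2.5 mm before its end, 68 mm ahead of the grip's middle. The end is cut off flat, with only a 0.7 mm bevel. If it misses the hole it stops with this point 13.5 mm from the axle's line; if it finds it, it goes on in.
- bow (a joint): Opening of the sprung bow in rad: 0 = at its stop (free, or shut over the axle), about 0.1 as the throat passes the axle. A spring closes it.
- tape: bystander: roll of parcel tape, 96 mm in diameter, 24 mm tall, lying flat
- screwdriver: bystander: black-handled screwdriver, 190 mm long, lying, 26 mm tall
- washer: bystander: loose flat steel washer, 42 mm in diameter, 4 mm thick, not needed
- pin: bystander: short steel pin with a head at either end, 61 mm long, lying, 20 mm thick, not needed
- mouse: bystander: black computer mouse 95 x 58 x 31 mm
- adapter: bystander: black power adapter brick, 95 x 45 x 30 mm
Not all that is in view belongs to the job. What is shaped like the part that bears clip_grip but pink is not meant.

How it is judged:
By the outcome, as a careful person would: the job done as asked, in the order asked, and still so for the second after the job is handed in, with the robot touching nothing.
It also fails if it takes over 70 s, if anything falls off the work surface, if the arm or the gripper's body presses on something with over 40 N, if the wrist force passes 120 N, or if a joint passes its speed limit or range.

ROBOT

A 6-joint arm with a two-finger parallel gripper is mounted at the origin on the work surface. World frame = base frame: x ahead of the robot, y to its left, z up, the work surface at z = 0. Lengths are in m, angles in degrees, forces in N, time in s.
With the tool pointing down it reaches from about 0.4 to 0.825 m from the base axis. Payload 7 kg.
Tool frame: the origin (TCP) lies midway between the tips of the shut fingers; the grasp point (between the pads) lies 19 mm behind it; z points along the fingers, y is the direction in which the jaws open and shut (so a half turn about z gives the same grasp; the last joint's range is limited). The gripper opens to 88 mm and grips with 3 to 60 N. Pads are 19 mm wide; open, the fingers measure 130 mm over their backs; the gripper's body (78 mm by 193 mm) begins 47 mm behind the grasp point.
Start: joints at [-57.118, 20.546, 0.682, 0, -70.136, -16.507], TCP at [0.19, -0.648, 0.227] pointing down, gripper open.
Joint ranges: [-176.03, 176.03], [-82.01, 121.73], [-58.28, 71.71], [-173.87, 95.51], [-174.79, -0.11], [-173.66, 173.66]. Speed limits (degrees/s): [136.94, 136.94, 172.46, 180, 180, 180].

INTERFACE

Orientations are given as [roll, pitch, yaw] about the fixed x, y, z axes, in that order (R = Rz(yaw) Ry(pitch) Rx(roll)).
In Python, from plant import get_state, capture, get_calibration, close_job, boxes_of, cut_out gives the robot as it stands.
- The arm moves only by the tool apply_moves, never from a script. Its argument "commands" is a list of rows, each an object with "grip": the closure, from 0 (fully open) to 1 (shut); "slide": the shift along the tool's x, y, z in m, a list of three; "roll": the turn about the tool's z in degrees. In form: [{"grip": grip, "slide": [x, y, z], "roll": roll}, ...]. A call has 1 to 5 rows; each row is the pose to reach, as a shift and turn from the pose commanded when the call began, along the tool's axes at that moment; what a row does not reach only later rows make up. A row lasts 1/8 s, in which the tool goes at most 62.5 mm and 10.7 degrees, less where a joint would pass 70% of its speed; a pose out of reach is approached as far as the arm can. A call with a gripper value outside its range is refused whole. The fingers move at their own pace and stop on an object; "grip_force" is the grip in N (left out, the last holds). Time passes only in rows, so rows that repeat a pose let the fingers close. It gives the time, the measured TCP pose, the force and the opening at its end, in the units of the state.
- get_state(): the state, without advancing time (a new reading comes with each control period).
- capture(name): name is "side" or "top" or "wrist"; returns (picture, depth): 384x512x3 uint8, red, green, blue; 384x512 float32, m along the optical axis (not along the pixel's ray), 0 where there is no reading.
- get_calibration(name): a dict with "mtx" (3x3 intrinsics, pixels), "distortion" ([k1, k2, p1, p2, k3] as OpenCV has them; the pictures are not rectified), "R" (3x3) and "t" (3): a world point X has camera coordinates R X + t. Camera axes: x right, y down, z forward; pixel columns grow to the right and rows downward; lengths in m; the calibration is good to about 2 mm. A picture is of the moment at which its call begins: read the wrist's pose just before it. get_calibration takes no time and is no camera call; for the wrist camera it gives the pose at the moment of the call.
- close_job(): hands the job in, once; it reports no verdict.
Trained networks look in the newest picture that a camera, given by its name, has taken for a name from the list of things; names that differ only in an ending like _2 or _b are one class to them, and where a whole thing is asked for, a point or a joint stands for the part that bears it (a point fixed in the world has none). Each returns a list of dicts, best first, with "score" (0 to 1); they miss things now and then, are a little off and sometimes report something else, mostly with a low value. They report only what shows in the picture. A call takes as long as a camera call. They do not tell look-alikes from the thing itself.
- boxes_of(name, camera): "position" ([x, y, z] in m, in the coordinates of the camera as it stood for that picture, good to about 4 mm: the middle of the surface that is visible of it).
- cut_out(name, camera): "mask" (384x512 bool, what is visible of it).
The state is a dict: "time_s": time; "joints": joint angles; "qd": joint speeds; "joint_torque": joint torques, N m; "tcp_pos": TCP position; "eef_rot": TCP orientation; "contact_force": force on the tool from outside, world axes, zero at the start; "moment": the same for the moment, N m; "gripper_width": finger opening in m.
Only numpy, scipy, OpenCV 4.12 (cv2) and the standard library are available. Lean on these libraries where they do the work, as an engineer would, in place of code of your own. Each camera call takes 0.05 s, during which the arm holds its last target.

## Working session

There is one attempt and no reset: what is moved stays moved. The work goes in short steps, Python scripts to look and compute and a tool call to move; the robot and the scene stay as the last step left them, time stands still between calls to the robot, and variables do not carry over. Pictures are saved under pics/ and viewed, and the job is handed in when it is done.

Besides the shell and the picture viewer there is one more tool, called after "Emit:" as name([rows], argument=value, ...), one row to a line, values as JSON. apply_moves: Moves the arm, as the interface text tells. Its arguments: {"type":"object","properties":{"commands":{"type":"array"},"grip_force":{"type":"number"}},"required":["commands"]}

```bash
ls; mkdir -p pics; python3 - <<'E'
from plant import *
import cv2, numpy as np
print(get_state())
for n in ["side","top","wrist"]:
    p,d=capture(n); cv2.imwrite(f"pics/{n}0.png",p[:,:,::-1]); np.savez(f"/tmp/{n}0.npz",p=p,d=d)
    c=get_calibration(n); print(n,{k:np.round(v,4).tolist() for k,v in c.items()})
E
```

```text
pics
{'time_s': 0.0, 'joints': array([-5.71169021e+01,  2.05915554e+01,  6.33683923e-01, -1.98030636e-02,
       -7.01353105e+01, -1.65052321e+01]), 'qd': array([-0.02392731,  0.01358614, -0.06876008,  0.04996943, -0.10448632,
        0.02524226]), 'joint_torque': array([ 2.48864953e-04, -5.82727039e+01,  2.93069834e+01,  6.99713454e+00,
        7.24869737e-03, -1.43083153e-04]), 'tcp_pos': array([ 0.19014708, -0.64715698,  0.22562164]), 'eef_rot': array([ 1.79905368e+02, -8.62681052e-03, -1.63628871e+02]), 'contact_force': array([ 0.16385232, -0.26251275,  0.46052549]), 'moment': array([ 0.00460196, -0.00972037, -0.01879214]), 'gripper_width': 0.087702725490811}
side {'mtx': [[383.4525, 0.0, 256.3386], [0.0, 383.4525, 192.7848], [0.0, 0.0, 1.0]], 'distortion': [-0.0262, 0.0, 0.0, 0.0, 0.0], 'R': [[0.9984, -0.0541, -0.0166], [-0.0469, -0.6263, -0.7782], [0.0317, 0.7777, -0.6278]], 't': [-0.567, 0.0787, 1.0528]}
top {'mtx': [[372.564, 0.0, 253.0723], [0.0, 372.564, 195.3397], [0.0, 0.0, 1.0]], 'distortion': [-0.0857, 0.0, 0.0, 0.0, 0.0], 'R': [[0.0041, -1.0, 0.0085], [-0.9948, -0.005, -0.1013], [0.1013, -0.008, -0.9948]], 't': [-0.019, 0.5717, 1.1213]}
wrist {'mtx': [[278.146, 0.0, 254.751], [0.0, 278.146, 191.6512], [0.0, 0.0, 1.0]], 'distortion': [0.013, 0.0, 0.0, 0.0, 0.0], 'R': [[-0.2816, 0.9595, 0.0015], [0.9185, 0.2692, 0.2898], [0.2777, 0.083, -0.9571]], 't': [0.675, -0.0365, 0.391]}
```

View pics/side0.png

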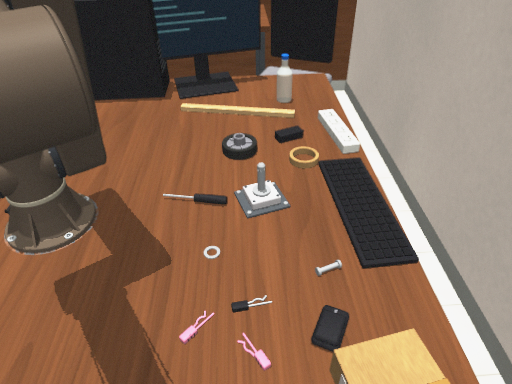

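View pics/top0.png

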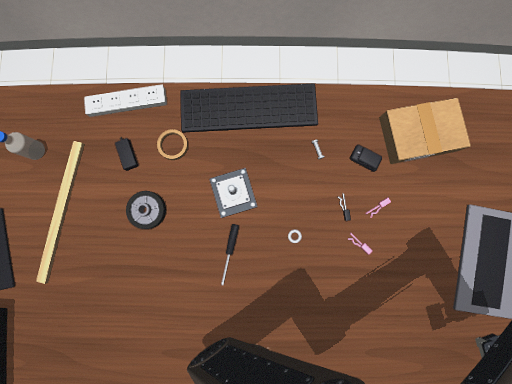

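View pics/wrist0.png

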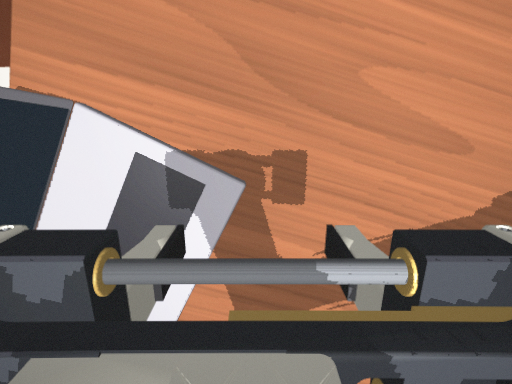

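Side view: chassis with axle at (262,190), wheel at (239,146), black-gripped clip at (240,306), two pink ones at (190,330) and (256,352). Top: axle (233,189), wheel (146,210), black clip (346,212), pink ones (380,207) and (362,245). The black one fits the description (black moulded grip).

```bash
cat > h.py <<'E'
from plant import *
import cv2, numpy as np
def w2c(cal,X):
    return np.asarray(X)@np.array(cal["R"]).T+np.array(cal["t"])
def c2w(cal,X):
    return (np.asarray(X)-np.array(cal["t"]))@np.array(cal["R"])
def proj(cal,X):
    r,_=cv2.Rodrigues(np.array(cal["R"],float))
    return cv2.projectPoints(np.asarray(X,float).reshape(-1,1,3),r,np.array(cal["t"],float),np.array(cal["mtx"]),np.array(cal["distortion"]))[0][:,0]
def rays(cal,uv):
    return cv2.undistortPoints(np.asarray(uv,float).reshape(-1,1,2),np.array(cal["mtx"]),np.array(cal["distortion"]))[:,0]
def onplane(cal,uv,z):
    n=rays(cal,uv); d=np.c_[n,np.ones(len(n))]@np.array(cal["R"]); o=-np.array(cal["R"]).T@np.array(cal["t"])
    s=(z-o[2])/d[:,2]; return o+d*s[:,None]
def deproj(cal,uv,z):
    n=rays(cal,uv); return c2w(cal,np.c_[n,np.ones(len(n))]*np.asarray(z)[:,None])
def cloud(cal,depth,mask):
    v,u=np.nonzero(mask&(depth>0)); return deproj(cal,np.c_[u,v],depth[v,u]), np.c_[u,v]
E
python3 - <<'E'
from h import *
for n in ["side","top"]:
    cal=get_calibration(n); p,d=capture(n)
    for t in ["clip_grip","wheel_hub","chassis","tape","screwdriver","washer","pin","mouse","adapter"]:
        for r in boxes_of(t,n): print(n,t,round(r["score"],2),np.round(c2w(cal,r["position"]),3),np.round(proj(cal,c2w(cal,r["position"])),0))
for n in ["side","top"]:
    p,d=capture(n)
    uv={"side":(250,320),"top":(350,210)}[n]
    s=p[uv[1]-60:uv[1]+55,uv[0]-75:uv[0]+75]
    cv2.imwrite(f"pics/{n}clip.png",cv2.resize(s,None,fx=5,fy=5,interpolation=cv2.INTER_CUBIC)[:,:,::-1])
E
```

```text
side clip_grip 0.84 [ 0.415 -0.371  0.009] [[191. 333.]]
side clip_grip 0.73 [ 0.549 -0.42   0.012] [[258. 352.]]
side clip_grip 0.61 [ 0.524 -0.312  0.006] [[244. 307.]]
side wheel_hub 0.76 [0.526 0.297 0.035] [[239. 145.]]
side chassis 0.81 [0.585 0.033 0.031] [[261. 195.]]
side chassis 0.23 [ 0.53  -0.313  0.006] [[247. 307.]]
side tape 0.64 [0.734 0.227 0.022] [[304. 157.]]
side screwdriver 0.9 [0.433 0.042 0.021] [[208. 198.]]
side screwdriver 0.64 [ 0.526 -0.305  0.012] [[245. 302.]]
side screwdriver 0.27 [ 0.692 -0.385  0.028] [[329. 327.]]
side washer 0.54 [ 0.45  -0.146  0.004] [[212. 251.]]
side pin 0.58 [ 0.724 -0.228  0.015] [[329. 269.]]
side pin 0.31 [0.431 0.041 0.019] [[207. 199.]]
side mouse 0.62 [ 0.695 -0.387  0.031] [[331. 327.]]
side adapter 0.75 [0.703 0.375 0.028] [[289. 133.]]
top clip_grip 0.63 [ 0.526 -0.298  0.012] [[343. 211.]]
top clip_grip 0.57 [ 0.418 -0.358  0.02 ] [[363. 245.]]
top wheel_hub 0.92 [0.521 0.31  0.031] [[147. 211.]]
top chassis 0.7 [0.582 0.046 0.017] [[233. 192.]]
top tape 0.61 [0.733 0.238 0.026] [[173. 144.]]
top screwdriver 0.69 [0.428 0.047 0.025] [[232. 242.]]
top pin 0.47 [ 0.722 -0.222  0.016] [[318. 149.]]
top mouse 0.92 [ 0.692 -0.373  0.035] [[367. 158.]]
top adapter 0.94 [0.701 0.382 0.026] [[127. 154.]]
top adapter 0.59 [0.428 0.049 0.025] [[232. 242.]]
```

```bash
python3 - <<'E'
import cv2,numpy as np
a=np.load("/tmp/side0.npz")["p"];b=np.load("/tmp/top0.npz")["p"]
A=cv2.resize(a[130:225,195:335],None,fx=4,fy=4,interpolation=cv2.INTER_CUBIC)
B=cv2.resize(b[160:255,110:275],None,fx=4,fy=4,interpolation=cv2.INTER_CUBIC)
cv2.imwrite("pics/crA.png",A[:,:,::-1]);cv2.imwrite("pics/crB.png",B[:,:,::-1])
E
```

```text
(no output)
```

View pics/sideclip.png

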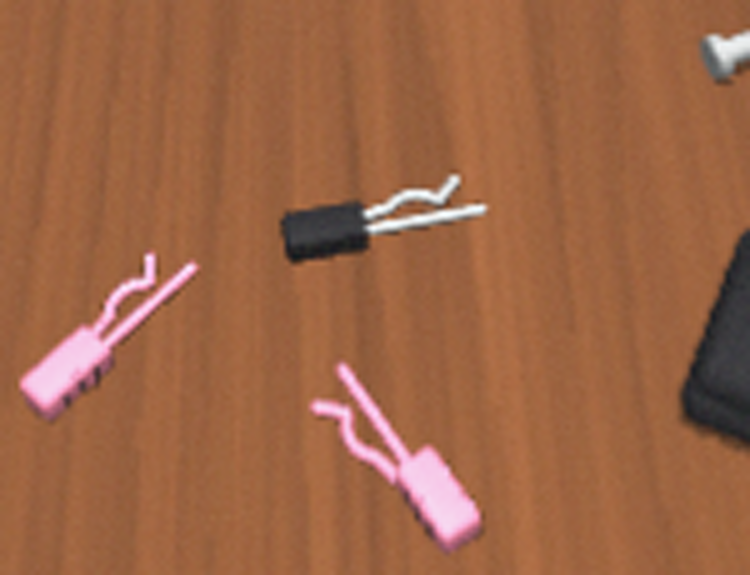

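View pics/topclip.png

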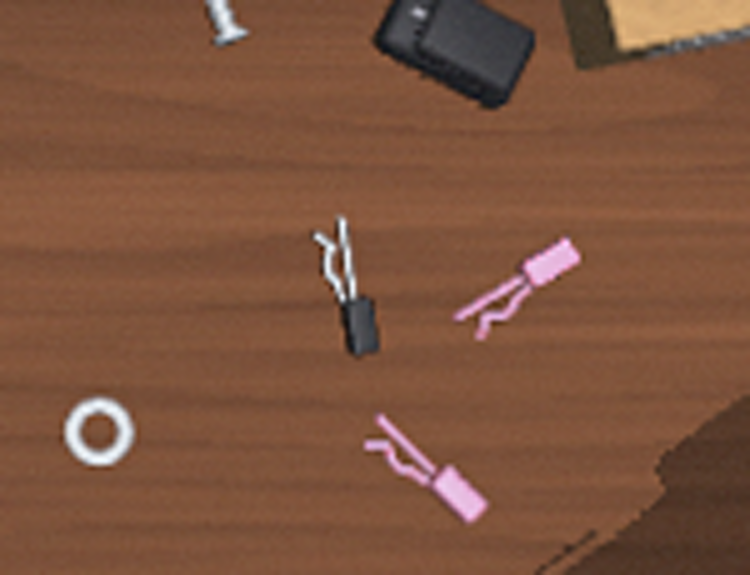

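View pics/crA.png

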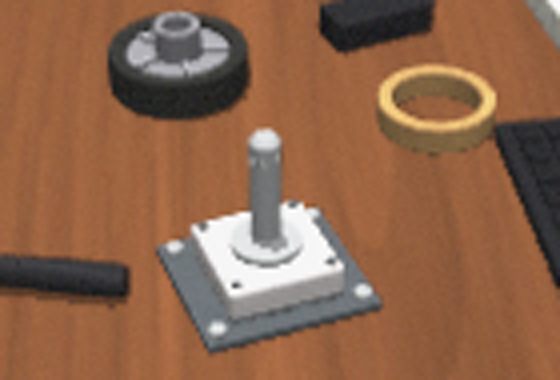

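View pics/crB.png

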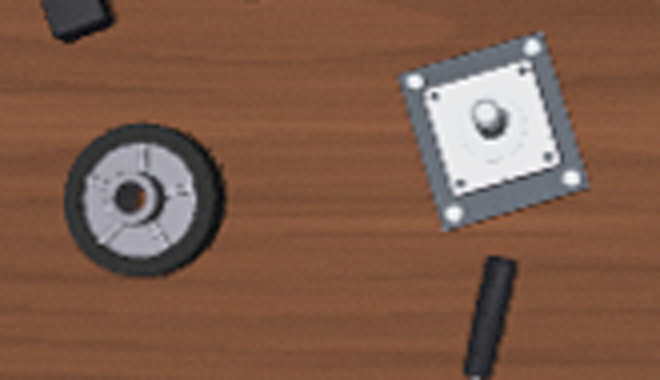

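The only black-gripped clip is at side (250,305) / top (346,212); the others are pink. Now accurate geometry.

```bash
python3 - <<'E'
from h import *
s=get_state()
cal=get_calibration("wrist"); o=-np.array(cal["R"]).T@np.array(cal["t"])
from scipy.spatial.transform import Rotation as Ro
T=Ro.from_euler("xyz",s["eef_rot"],degrees=True).as_matrix()
print("cam in tool",T.T@(o-s["tcp_pos"]), "cam axes in tool\n",np.round(T.T@np.array(cal["R"]).T,3))
# side: clouds
for n in ["side","top"]:
    cal=get_calibration(n); p,d=capture(n)
    for t in ["wheel_hub","chassis","clip_grip"]:
        for r in cut_out(t,n):
            P,uv=cloud(cal,d,r["mask"])
            print(n,t,round(r["score"],2),len(P),uv.mean(0).round(),"med",np.median(P,0).round(3),"min",np.percentile(P,2,0).round(3),"max",np.percentile(P,98,0).round(3),P[:,2].max().round(3))
            if n=="top" and t=="chassis":
                hi=P[:,2]>.07; print("axle pts",hi.sum(),P[hi].round(4).tolist())
            if t=="wheel_hub":
                hi=P[:,2]>.05; print("boss",hi.sum(),P[hi].mean(0),P[hi].min(0),P[hi].max(0))
            if t=="chassis" and n=="side":
                hi=P[:,2]>.06; print("axle",hi.sum(),P[hi].mean(0),P[hi].min(0),P[hi].max(0))
E
```

```text
cam in tool [ 0.07853431 -0.00073944 -0.15799564] cam axes in tool
 [[-0.    -0.957 -0.29 ]
 [ 1.    -0.     0.   ]
 [-0.    -0.29   0.957]]
side wheel_hub 0.62 839 [240. 146.] med [0.528 0.296 0.033] min [0.473 0.259 0.001] max [0.583 0.364 0.06 ] 0.063
boss 76 [0.52746147 0.31469221 0.05706947] [0.50780873 0.29827811 0.05008879] [0.54505148 0.3365727  0.06262728]
side chassis 0.75 1434 [261. 196.] med [0.582 0.028 0.031] min [ 0.519 -0.018  0.006] max [0.648 0.089 0.122] 0.131
axle 167 [0.58468243 0.04012923 0.09672841] [0.57409008 0.03411551 0.06025853] [0.59585818 0.05201836 0.13053864]
side clip_grip 0.67 246 [259. 356.] med [ 0.552 -0.431  0.013] min [ 0.52  -0.45   0.001] max [ 0.569 -0.385  0.017] 0.018
side clip_grip 0.62 385 [194. 328.] med [ 0.421 -0.36   0.006] min [ 0.395 -0.387 -0.002] max [ 0.454 -0.323  0.015] 0.017
side clip_grip 0.61 280 [247. 304.] med [ 0.527 -0.309  0.007] min [ 0.498 -0.321  0.   ] max [ 0.575 -0.29   0.016] 0.017
top wheel_hub 0.93 1193 [146. 210.] med [0.524 0.313 0.034] min [0.471 0.261 0.011] max [0.577 0.369 0.06 ] 0.064
boss 90 [0.52609224
[... 1290 characters left out ...]
], [0.5748, 0.053, 0.1182], [0.574, 0.0498, 0.1248], [0.5745, 0.0472, 0.1207], [0.574, 0.0441, 0.1255], [0.5738, 0.0412, 0.1275], [0.5752, 0.0389, 0.1153], [0.5777, 0.037, 0.0928], [0.5731, 0.0507, 0.1075], [0.5723, 0.0474, 0.1154], [0.573, 0.0449, 0.1084], [0.5731, 0.0421, 0.1076], [0.5742, 0.0396, 0.0986], [0.5766, 0.0376, 0.077], [0.5741, 0.0527, 0.0712], [0.5726, 0.0489, 0.0859], [0.5718, 0.0456, 0.0931], [0.5721, 0.0428, 0.0908], [0.5735, 0.0405, 0.0772]]
top clip_grip 0.68 159 [379. 206.] med [ 0.542 -0.417  0.008] min [ 0.517 -0.45  -0.002] max [ 0.567 -0.379  0.018] 0.019
top clip_grip 0.28 1203 [145. 210.] med [0.524 0.314 0.034] min [0.47  0.262 0.012] max [0.579 0.371 0.06 ] 0.064
```

```bash
cat >> h.py <<'E'
from scipy.spatial.transform import Rotation as Ro
def slide(d, s=None):
    s=s or get_state(); T=Ro.from_euler("xyz",s["eef_rot"],degrees=True).as_matrix()
    return (T.T@np.asarray(d)).round(4)
def st():
    s=get_state(); print("t",round(s["time_s"],2),"tcp",s["tcp_pos"].round(4),"rot",s["eef_rot"].round(2),"F",s["contact_force"].round(1),"M",s["moment"].round(2),"w",round(s["gripper_width"],4)); return s
E
python3 - <<'E'
from h import *
st(); print(slide([.2,.28,0.02]))
E
```

```text
t 1.65 tcp [ 0.1903 -0.6476  0.2266] rot [-180.     -0.   -163.62] F [0.5 0.2 0.4] M [ 0.02 -0.04 -0.01] w 0.0874
[-0.2708  0.2123 -0.02  ]
```

Emit:
apply_moves([
  {"grip": 0,"slide": [-0.055,0.042,-0.004],"roll": -10.7},
  {"grip": 0,"slide": [-0.11,0.085,-0.008],"roll": -21.4},
  {"grip": 0,"slide": [-0.16,0.127,-0.012],"roll": -32.1},
  {"grip": 0,"slide": [-0.215,0.17,-0.016],"roll": -42.8},
  {"grip": 0,"slide": [-0.27,0.212,-0.02],"roll": -53.5},
])

```text
time_s: 2.28
tcp_pos: [0.372, -0.3918, 0.2452]
eef_rot: [-180.0, -0.0, -109.8]
contact_force: [0.4, -0.8, -0.4]
gripper_width: 0.0877
```

```bash
python3 - <<'E'
from h import *
s=st(); print(slide(np.array([.43,-.31,.22])-s["tcp_pos"]))
E
```

```text
t 2.27 tcp [ 0.372  -0.3918  0.2452] rot [-1.7995e+02 -1.0000e-02 -1.0978e+02] F [ 0.4 -0.8 -0.4] M [-0.01 -0.08  0.02] w 0.0877
[-0.0966 -0.0269  0.0252]
```

Emit:
apply_moves([
  {"grip": 0,"slide": [-0.02,-0.005,0.005],"roll": -10.7},
  {"grip": 0,"slide": [-0.04,-0.01,0.01],"roll": -21.4},
  {"grip": 0,"slide": [-0.06,-0.015,0.015],"roll": -32.1},
  {"grip": 0,"slide": [-0.068,-0.018,0.02],"roll": -42.8},
  {"grip": 0,"slide": [-0.068,-0.018,0.026],"roll": -53.5},
])

```text
time_s: 2.9
tcp_pos: [0.412, -0.3353, 0.2189]
eef_rot: [-180.0, -0.0, -56.2]
contact_force: [-0.3, -1.2, -1.2]
gripper_width: 0.0877
```

Emit:
apply_moves([
  {"grip": 0,"slide": [0,0,0],"roll": -10.7},
  {"grip": 0,"slide": [0,0,0],"roll": -21.4},
  {"grip": 0,"slide": [0,0,0],"roll": -32.1},
  {"grip": 0,"slide": [0,0,0],"roll": -42.8},
  {"grip": 0,"slide": [0,0,0],"roll": -53.5},
])

```text
time_s: 3.52
tcp_pos: [0.4115, -0.3358, 0.2189]
eef_rot: [180.0, -0.0, -2.8]
contact_force: [-0.6, 0.1, 1.0]
gripper_width: 0.0875
```

Emit:
apply_moves([
  {"grip": 0,"slide": [0,0,0],"roll": -10.7},
  {"grip": 0,"slide": [0,0,0],"roll": -19},
  {"grip": 0,"slide": [0,0,0],"roll": -19},
])

```text
time_s: 3.9
tcp_pos: [0.4114, -0.3358, 0.2189]
eef_rot: [180.0, -0.0, 15.8]
contact_force: [-0.1, 0.7, 0.4]
gripper_width: 0.0876
```

```bash
python3 - <<'E'
from h import *
s=st(); cal=get_calibration("wrist"); p,d=capture("wrist"); np.savez("/tmp/w1.npz",p=p,d=d,R=cal["R"],t=cal["t"]); 
cv2.imwrite("pics/w1.png",p[:,:,::-1])
for r in cut_out("clip_grip","wrist"):
    P,uv=cloud(cal,d,r["mask"]); print(round(r["score"],2),uv.mean(0).round(),np.median(P,0).round(4),P.min(0).round(4),P.max(0).round(4))
print(proj(cal,[[.517,-.308,.014],[.583,-.29,.0025]]))
E
```

```text
t 3.9 tcp [ 0.4114 -0.3358  0.2189] rot [ 1.7999e+02 -1.0000e-02  1.5820e+01] F [-0.1  0.7  0.4] M [-0.08  0.16 -0.  ] w 0.0876
0.94 [349.  86.] [ 0.5455 -0.4223  0.0118] [ 0.5072 -0.4556 -0.0015] [ 0.5681 -0.3732  0.0159]
0.88 [270. 165.] [ 0.4202 -0.3571  0.0073] [ 0.3893 -0.3876 -0.0021] [ 0.4586 -0.3152  0.0155]
0.78 [258.  67.] [ 0.5298 -0.3059  0.0064] [ 0.4954 -0.3229 -0.0013] [ 0.5836 -0.2841  0.0162]
[[255.86539175  81.1253883 ]
 [256.45545524  19.58373314]]
```

View pics/w1.png

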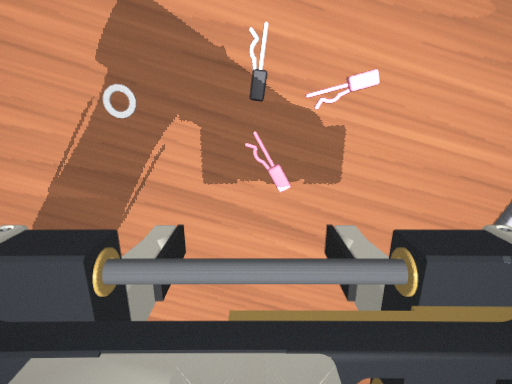

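Wrist view: black clip grip at (258,85), leg tip (267,24); pink ones at (363,82), (272,165); washer (119,101). Next check hole direction in the side image and the clip axis from this picture.

```bash
python3 - <<'E'
from h import *
a=np.load("/tmp/side0.npz")["p"]
A=cv2.resize(a[150:205,240:290],None,fx=11,fy=11,interpolation=cv2.INTER_NEAREST)
cv2.imwrite("pics/ax1.png",A[:,:,::-1])
w=np.load("/tmp/w1.npz"); p=w["p"]; cal=get_calibration("wrist"); cal["R"]=w["R"];cal["t"]=w["t"]
g=p.astype(int); reg=np.zeros(p.shape[:2],bool); reg[15:110,240:285]=1
black=(g.max(2)<70)&reg; white=(g.min(2)>170)&reg
n,l,sv,c=cv2.connectedComponentsWithStats(black.astype(np.uint8)); k=1+np.argmax(sv[1:,4]); m=l==k
v,u=np.nonzero(m); print(sv[k]); X=onplane(cal,np.c_[u,v],.012)[:,:2]
r=cv2.minAreaRect(X.astype(np.float32)*1000); print(r, X.mean(0))
v,u=np.nonzero(white); print(len(u))
B=p.copy(); B[white]=[255,0,0]; B[m]=[0,255,0]
cv2.imwrite("pics/clipw.png",cv2.resize(np.hstack([p[10:110,230:300],B[10:110,230:300]]),None,fx=5,fy=5,interpolation=cv2.INTER_NEAREST)[:,:,::-1])
E
```

```text
[250  75  16  26  84]
((509.83966064453125, -311.95428466796875), (28.292362213134766, 17.133638381958008), 7.706433296203613) [ 0.50609045 -0.3118975 ]
416
```

View pics/ax1.png

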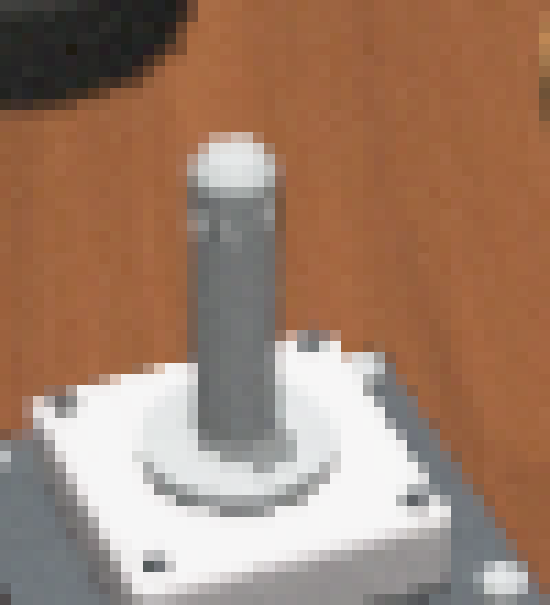

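View pics/clipw.png

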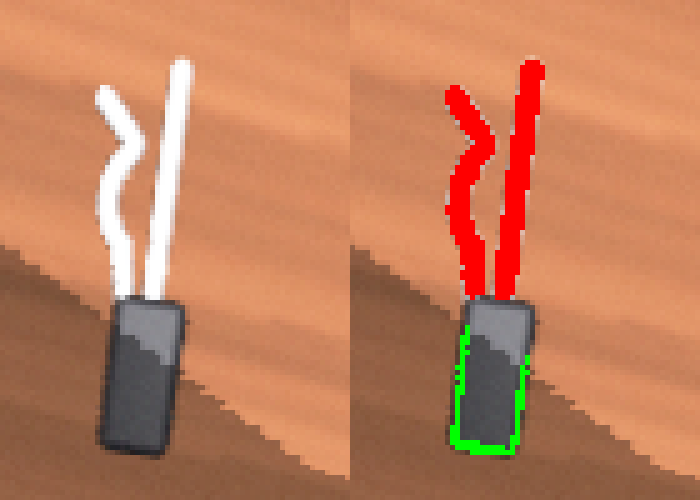

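Emit:
apply_moves([
  {"grip": 0,"slide": [0.028,-0.053,0],"roll": 0},
  {"grip": 0,"slide": [0.056,-0.107,0],"roll": 0},
  {"grip": 0,"slide": [0.085,-0.16,0],"roll": 0},
  {"grip": 0,"slide": [0.113,-0.213,0],"roll": 0},
  {"grip": 0,"slide": [0.14,-0.266,0],"roll": 0},
])

```text
time_s: 4.62
tcp_pos: [0.4735, -0.0397, 0.2192]
eef_rot: [180.0, -0.1, 15.7]
contact_force: [1.9, -1.1, -0.0]
gripper_width: 0.0876
```

Emit:
apply_moves([
  {"grip": 0,"slide": [0.028,-0.053,0],"roll": 0},
  {"grip": 0,"slide": [0.028,-0.053,0],"roll": 0},
])

```text
time_s: 4.88
tcp_pos: [0.4866, 0.0204, 0.2188]
eef_rot: [-180.0, -0.0, 16.0]
contact_force: [0.5, -0.1, 0.2]
gripper_width: 0.0876
```

```bash
python3 - <<'E'
from h import *
s=st(); cal=get_calibration("wrist"); p,d=capture("wrist"); np.savez("/tmp/w2.npz",p=p,d=d,R=cal["R"],t=cal["t"]); 
cv2.imwrite("pics/w2.png",p[:,:,::-1])
P,uv=cloud(cal,d,np.ones(d.shape,bool))
k=(P[:,2]>.1)&(np.hypot(P[:,0]-.583,P[:,1]-.045)<.03); Q=P[k]; print(k.sum(), np.percentile(Q[:,2],[5,50,95,99,100]).round(4))
t=Q[Q[:,2]>.12]; print("axle top",len(t),t.mean(0),t.min(0),t.max(0))
k=(abs(P[:,2]-.04)<.006)&(np.hypot(P[:,0]-.583,P[:,1]-.045)<.035); print("flange",k.sum(),P[k].mean(0),np.percentile(P[k],[2,50,98],axis=0).round(4).tolist())
sc=get_calibration("side")
for z in (.104,.112,.118,.120,.128): print(z,proj(sc,[[.583,.045,z]]))
print(proj(cal,[[.583,.045,.128],[.583,.045,.04]]))
E
```

```text
t 4.88 tcp [0.4866 0.0204 0.2188] rot [-1.7999e+02 -4.0000e-02  1.5990e+01] F [ 0.5 -0.1  0.2] M [-0.18  0.2  -0.02] w 0.0876
565 [0.1218 0.126  0.1279 0.1285 0.1288]
axle top 538 [0.58313106 0.04709916 0.1258372 ] [0.57268068 0.03666641 0.12094959] [0.59375952 0.05758513 0.12882091]
flange 1706 [0.58256345 0.04529486 0.03811028] [[0.5529, 0.0143, 0.0341], [0.5803, 0.0436, 0.0394], [0.6145, 0.0756, 0.0412]]
0.104 [[260.36806882 171.5029088 ]]
0.112 [[260.33845914 169.09614647]]
0.118 [[260.31605808 167.27580168]]
0.12 [[260.30855379 166.66608404]]
0.128 [[260.27834853 164.21239713]]
[[257.5288279   80.98470318]
 [256.81430926  88.23876186]]
```

View pics/w2.png

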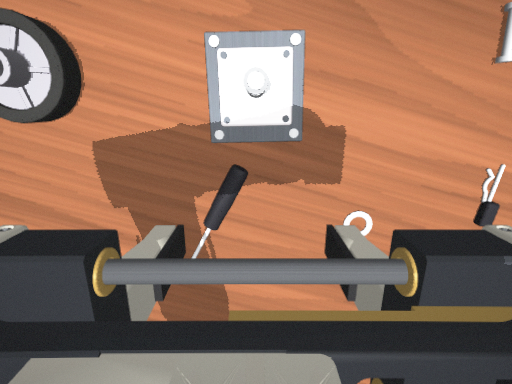

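```bash
python3 - <<'E'
from h import *
w=np.load("/tmp/w2.npz"); p=w["p"];d=w["d"]; cal=get_calibration("wrist"); cal["R"]=w["R"];cal["t"]=w["t"]
P,uv=cloud(cal,d,np.ones(d.shape,bool)); r=np.hypot(P[:,0]-.583,P[:,1]-.0465)
print("levels",np.histogram(P[r<.09][:,2],bins=np.arange(-.004,.136,.004)))
k=(r<.1)&(P[:,2]>.004)&(P[:,2]<.06); a=cv2.minAreaRect((P[k][:,:2]*1000).astype(np.float32)); print("plate+",a)
k=(r<.1)&(P[:,2]>.024)&(P[:,2]<.037); a=cv2.minAreaRect((P[k][:,:2]*1000).astype(np.float32)); print("housing",a)
k=(r<.03)&(P[:,2]>.119)
X=P[k][:,:2].astype(np.float32)*1000; print("enclosing",cv2.minEnclosingCircle(X), X.mean(0))
k=(r<.035)&(P[:,2]>.0375)&(P[:,2]<.045)
X=P[k][:,:2].astype(np.float32)*1000; print("flange enc",cv2.minEnclosingCircle(X),X.mean(0), np.median(P[k][:,2]))
k=(r<.08)&(P[:,2]<.002); print("desk",k.sum(),np.median(P[k][:,2]))
q=P[(r<.009)&(P[:,2]>.115)]; 
for a,b in ((0,3),(3,5),(5,7),(7,9),(9,11),(11,13)):
    rr=np.hypot(P[:,0]-.5832,P[:,1]-.0468)*1000; m=(rr>=a)&(rr<b)&(P[:,2]>.1); print(a,b,m.sum(),np.median(P[m][:,2]).round(4))
c=p[20:150,195:315]; cv2.imwrite("pics/ax2.png",cv2.resize(c,None,fx=4.5,fy=4.5,interpolation=cv2.INTER_CUBIC)[:,:,::-1])
E
```

```text
levels (array([3526, 2662, 2643, 2160,  137,    0,    0,    1,  231, 3668,  700,
        516,    1,    4,    4,    2,    0,    0,    2,    2,    2,    3,
          5,    1,    3,    4,    3,    4,    5,   11,    4,   83,  432,
         23]), array([-0.004,  0.   ,  0.004,  0.008,  0.012,  0.016,  0.02 ,  0.024,
        0.028,  0.032,  0.036,  0.04 ,  0.044,  0.048,  0.052,  0.056,
        0.06 ,  0.064,  0.068,  0.072,  0.076,  0.08 ,  0.084,  0.088,
        0.092,  0.096,  0.1  ,  0.104,  0.108,  0.112,  0.116,  0.12 ,
        0.124,  0.128,  0.132]))
plate+ ((567.8751831054688, 42.57880783081055), (163.82603454589844, 119.91377258300781), 17.289579391479492)
housing ((583.3509521484375, 47.30274200439453), (85.88278198242188, 85.80632019042969), 17.083694458007812)
enclosing ((583.234130859375, 47.08760452270508), 10.859091758728027) [583.1311    47.099155]
flange enc ((583.3563232421875, 47.25631332397461), 25.8049373626709) [580.9747   46.72243] 0.03991801923435685
desk 2896 -0.00015663972188384646
0 3 44 0.1268
3 5 79 0.1271
5 7 109 0.1272
7 9 152 0.1259
9 11 177 0.1236
11 13 4 0.1183
```

View pics/ax2.png

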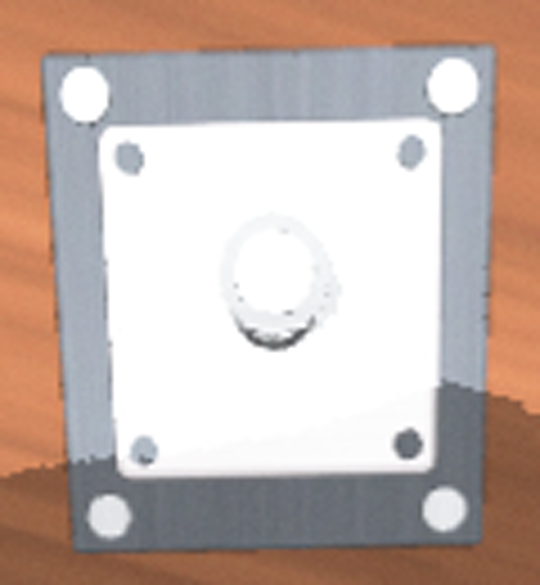

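Axle top at crop centre: axle (0.5833, 0.0472), yaw 17.1°, end ≈ 0.127 → hole ≈ 0.111. On to the wheel.

Emit:
apply_moves([
  {"grip": 0,"slide": [0.004,-0.055,0],"roll": -1.1},
  {"grip": 0,"slide": [0.008,-0.11,0],"roll": -1.1},
  {"grip": 0,"slide": [0.012,-0.165,0],"roll": -1.1},
  {"grip": 0,"slide": [0.016,-0.22,0],"roll": -1.1},
  {"grip": 0,"slide": [0.02,-0.273,0],"roll": -1.1},
])

```text
time_s: 5.55
tcp_pos: [0.4302, 0.2856, 0.219]
eef_rot: [-180.0, -0.0, 16.8]
contact_force: [0.5, 0.5, 0.2]
gripper_width: 0.0876
```

Emit:
apply_moves([
  {"grip": 0,"slide": [0,0,0],"roll": 0},
])

```text
time_s: 5.68
tcp_pos: [0.4302, 0.2868, 0.2185]
eef_rot: [180.0, 0.0, 17.0]
contact_force: [0.2, -0.6, 0.2]
gripper_width: 0.0878
```

```bash
python3 - <<'E'
from h import *
s=st(); cal=get_calibration("wrist"); p,d=capture("wrist"); np.savez("/tmp/w3.npz",p=p,d=d,R=cal["R"],t=cal["t"]); 
cv2.imwrite("pics/w3.png",p[:,:,::-1])
P,uv=cloud(cal,d,np.ones(d.shape,bool)); r=np.hypot(P[:,0]-.527,P[:,1]-.316)
print(np.histogram(P[r<.065][:,2],bins=np.arange(-.004,.07,.004)))
k=(r<.035)&(P[:,2]>.052); X=P[k][:,:2].astype(np.float32)*1000; print("boss",cv2.minEnclosingCircle(X),X.mean(0),np.median(P[k][:,2]))
k=(r<.08)&(P[:,2]>.0325)&(P[:,2]<.04); X=P[k][:,:2].astype(np.float32)*1000; print("tyre",cv2.minEnclosingCircle(X),X.mean(0),np.median(P[k][:,2]))
for a in range(16,60,4):
    m=(r*1000>=a)&(r*1000<a+4)&(P[:,2]<.045); print(a,m.sum(),np.median(P[m][:,2]).round(4),np.percentile(P[m][:,2],95).round(4))
E
```

```text
t 5.67 tcp [0.4302 0.2868 0.2185] rot [1.7999e+02 1.0000e-02 1.6990e+01] F [ 0.2 -0.6  0.2] M [-0.22  0.2  -0.01] w 0.0878
(array([ 325,  257,    9,    9,   11,    8,   11,   32, 3213, 3374, 1143,
         10,   11,   17,   35,  663,    0,    0]), array([-0.004,  0.   ,  0.004,  0.008,  0.012,  0.016,  0.02 ,  0.024,
        0.028,  0.032,  0.036,  0.04 ,  0.044,  0.048,  0.052,  0.056,
        0.06 ,  0.064,  0.068]))
boss ((525.8603515625, 318.29083251953125), 19.730575561523438) [526.2553 318.527 ] 0.05767906682011103
tyre ((526.1929931640625, 318.42633056640625), 59.36720657348633) [529.5781 319.3733] 0.035339381630300495
16 47 0.03 0.0345
20 267 0.0303 0.0349
24 511 0.0301 0.035
28 579 0.0301 0.0348
32 685 0.0301 0.0346
36 741 0.03 0.0346
40 906 0.0305 0.0353
44 1023 0.0349 0.0367
48 1038 0.0357 0.0372
52 1086 0.0357 0.037
56 714 0.035 0.0365
```

View pics/w3.png

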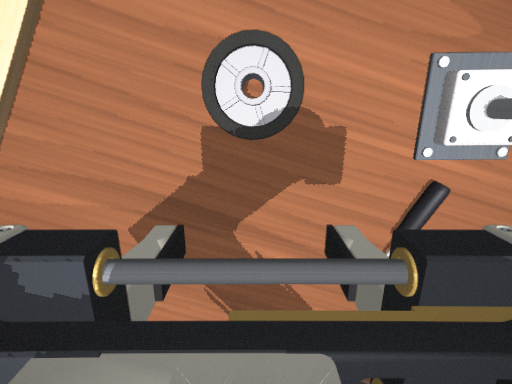

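Wheel boss centred at pixel (253,87); the bore is clear. Going down onto the boss.

Emit:
apply_moves([
  {"grip": 0,"slide": [0.05,-0.001,0.02],"roll": 0},
  {"grip": 0,"slide": [0.1009,-0.0022,0.05],"roll": 0},
  {"grip": 0,"slide": [0.1009,-0.0022,0.1],"roll": 0},
  {"grip": 0,"slide": [0.1009,-0.0022,0.15],"roll": 0},
  {"grip": 0.2,"slide": [0.1009,-0.0022,0.165],"roll": 0},
])

```text
time_s: 6.35
tcp_pos: [0.5253, 0.3131, 0.0508]
eef_rot: [179.8, 0.3, 16.8]
contact_force: [0.2, 0.4, -0.1]
gripper_width: 0.0823
```

Emit:
apply_moves([
  {"grip": 0.2,"slide": [0,0,0.013],"roll": 0},
  {"grip": 0.3,"slide": [0,0,0.0135],"roll": 0},
])

```text
time_s: 6.6
tcp_pos: [0.5267, 0.3166, 0.041]
eef_rot: [-180.0, -0.1, 16.9]
contact_force: [-0.6, 0.0, 0.1]
gripper_width: 0.0653
```

```bash
python3 - <<'E'
from h import *
s=st(); print(slide(np.array([.5261,.3184,.040])-s["tcp_pos"]))
E
```

```text
t 6.6 tcp [0.5267 0.3166 0.041 ] rot [-1.7998e+02 -5.0000e-02  1.6950e+01] F [-0.6  0.   0.1] M [-0.1   0.17  0.04] w 0.0653
[-0.0001 -0.0019  0.001 ]
```

Emit:
apply_moves([
  {"grip": 1,"slide": [0,-0.0015,0.001],"roll": 0},
  {"grip": 1,"slide": [0,-0.0015,0.001],"roll": 0},
  {"grip": 1,"slide": [0,-0.0015,0.001],"roll": 0},
  {"grip": 1,"slide": [0,-0.0015,0.001],"roll": 0},
], grip_force=40)

```text
time_s: 7.1
tcp_pos: [0.526, 0.3186, 0.0401]
eef_rot: [-180.0, -0.1, 17.0]
contact_force: [-2.6, 0.6, 6.3]
gripper_width: 0.0382
```

```bash
python3 - <<'E'
from h import *
s=st()
E
```

```text
t 7.1 tcp [0.526  0.3186 0.0401] rot [-1.7996e+02 -7.0000e-02  1.6990e+01] F [-2.6  0.6  6.3] M [ 0.13  1.01 -0.11] w 0.0382
```

Emit:
apply_moves([
  {"grip": 1,"slide": [0,0,-0.02],"roll": 0},
  {"grip": 1,"slide": [0,0,-0.06],"roll": 0},
  {"grip": 1,"slide": [0,0,-0.11],"roll": 0},
  {"grip": 1,"slide": [0,0,-0.16],"roll": 0},
  {"grip": 1,"slide": [0,0,-0.16],"roll": 0},
])

```text
time_s: 7.72
tcp_pos: [0.5273, 0.3194, 0.2035]
eef_rot: [-179.8, -0.4, 17.0]
contact_force: [0.6, 1.0, -4.4]
gripper_width: 0.0392
```

```bash
python3 - <<'E'
from h import *
s=st(); print(slide(np.array([.5833,.0472,.2])-s["tcp_pos"]))
p,d=capture("wrist"); cv2.imwrite("pics/w4.png",p[:,:,::-1])
E
```

```text
t 7.72 tcp [0.5273 0.3194 0.2035] rot [-179.82   -0.37   17.  ] F [ 0.6  1.  -4.4] M [-0.04  0.14  0.02] w 0.0392
[-0.0261  0.2767  0.0024]
```

View pics/w4.png

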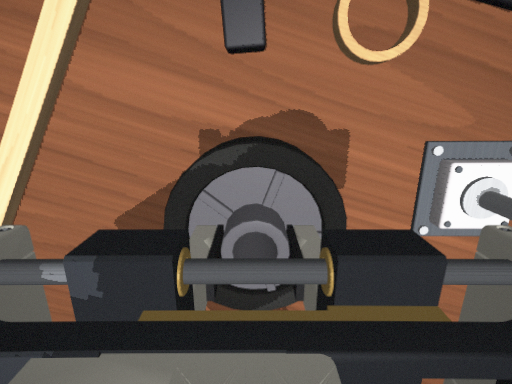

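Emit:
apply_moves([
  {"grip": 1,"slide": [-0.005,0.055,0],"roll": 0},
  {"grip": 1,"slide": [-0.01,0.11,0],"roll": 0},
  {"grip": 1,"slide": [-0.015,0.165,0],"roll": 0},
  {"grip": 1,"slide": [-0.02,0.22,0],"roll": 0},
  {"grip": 1,"slide": [-0.0261,0.265,0],"roll": 0},
])

```text
time_s: 8.4
tcp_pos: [0.5768, 0.0547, 0.1967]
eef_rot: [-180.0, 0.2, 16.9]
contact_force: [1.0, -0.1, -3.4]
gripper_width: 0.0384
```

Emit:
apply_moves([
  {"grip": 1,"slide": [0,0.0117,0.002],"roll": 0},
  {"grip": 1,"slide": [0,0.0117,0.002],"roll": 0},
  {"grip": 1,"slide": [0,0.0117,0.002],"roll": 0},
])

```text
time_s: 8.78
tcp_pos: [0.581, 0.0464, 0.1962]
eef_rot: [-180.0, 0.1, 17.0]
contact_force: [-0.3, -0.4, -4.3]
gripper_width: 0.0385
```

```bash
python3 - <<'E'
from h import *
s=st(); print(slide(np.array([.5833,.0472,.2])-s["tcp_pos"]))
cal=get_calibration("wrist"); p,d=capture("wrist"); np.savez("/tmp/w5.npz",p=p,d=d,R=cal["R"],t=cal["t"]); cv2.imwrite("pics/w5.png",p[:,:,::-1])
P,uv=cloud(cal,d,np.ones(d.shape,bool)); T=Ro.from_euler("xyz",s["eef_rot"],degrees=True).as_matrix()
Q=(P-s["tcp_pos"])@T; r=np.hypot(Q[:,0],Q[:,1])
k=(r<.07)&(Q[:,2]>0.002)&(Q[:,2]<.0065); print(k.sum(),Q[k].min(0),Q[k].max(0))
# tyre outer edge fit: points at top plane, outermost per angle
a=np.degrees(np.arctan2(Q[k][:,1],Q[k][:,0])); R=r[k]; pts=[]
for b in range(-90,90,5):
    m=(a>=b)&(a<b+5)
    if m.sum()>3:
        j=np.where(m)[0][np.argmax(R[m])]; pts.append(Q[k][j]); 
pts=np.array(pts); 
from scipy.optimize import least_squares
pp=pts[np.hypot(pts[:,0],pts[:,1])>.05]
f=least_squares(lambda v:np.hypot(pp[:,0]-v[0],pp[:,1]-v[1])-v[2],[0,0,.06],loss="soft_l1",f_scale=.001); print("tyre circle in tool",f.x,len(pp),np.abs(f.fun).max())
A=np.c_[Q[k][:,:2],np.ones(k.sum())]; print("tilt",np.linalg.lstsq(A,Q[k][:,2],rcond=None)[0])
E
```

```text
t 8.78 tcp [0.581  0.0464 0.1962] rot [-1.7999e+02  1.0000e-01  1.7000e+01] F [-0.3 -0.4 -4.3] M [-0.12  0.17  0.02] w 0.0385
[ 0.0024 -0.0001 -0.0038]
7719 [-0.05757805 -0.05733051  0.00200013] [0.05903359 0.05828113 0.00649877]
tyre circle in tool [0.00064633 0.00048846 0.05825442] 35 0.00033133238899107215
tilt [-8.02343159e-05 -1.46035257e-03  4.89888432e-03]
```

View pics/w5.png

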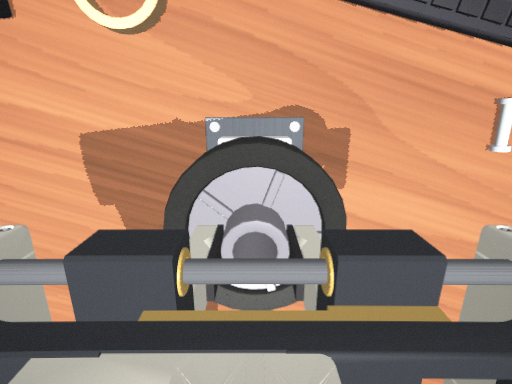

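Emit:
apply_moves([
  {"grip": 1,"slide": [0.0019,-0.0005,0.01],"roll": 0},
  {"grip": 1,"slide": [0.0019,-0.0005,0.022],"roll": 0},
  {"grip": 1,"slide": [0.0019,-0.0005,0.022],"roll": 0},
])

```text
time_s: 9.2
tcp_pos: [0.5821, 0.0469, 0.1735]
eef_rot: [-180.0, 0.2, 17.0]
contact_force: [0.2, -0.3, -4.7]
gripper_width: 0.0386
```

```bash
python3 - <<'E'
from h import *
s=st(); print(slide(np.array([.5833,.0472,.2])-s["tcp_pos"])-[.0005,.0004,0])
E
```

```text
t 9.2 tcp [0.5821 0.0469 0.1735] rot [-180.      0.18   16.99] F [ 0.2 -0.3 -4.7] M [-0.12  0.15 -0.01] w 0.0386
[ 0.0006 -0.0004 -0.0265]
```

Emit:
apply_moves([
  {"grip": 1,"slide": [0.0006,-0.0003,0.005],"roll": 0},
  {"grip": 1,"slide": [0.0006,-0.0003,0.01],"roll": 0},
  {"grip": 1,"slide": [0.0006,-0.0003,0.015],"roll": 0},
])

```text
time_s: 9.57
tcp_pos: [0.5837, 0.0472, 0.16]
eef_rot: [-180.0, -0.0, 17.0]
contact_force: [-0.4, 0.2, -3.8]
gripper_width: 0.0385
```

Emit:
apply_moves([
  {"grip": 1,"slide": [-0.0005,0,0.008],"roll": 0},
  {"grip": 1,"slide": [-0.0005,0,0.018],"roll": 0},
  {"grip": 1,"slide": [-0.0005,0,0.028],"roll": 0},
  {"grip": 1,"slide": [-0.0005,0,0.038],"roll": 0},
])

```text
time_s: 10.07
tcp_pos: [0.5831, 0.0471, 0.1214]
eef_rot: [-180.0, 0.0, 17.0]
contact_force: [-0.6, 0.0, -3.2]
gripper_width: 0.039
```

Emit:
apply_moves([
  {"grip": 1,"slide": [0,0,0.01],"roll": 0},
  {"grip": 1,"slide": [0,0,0.02],"roll": 0},
  {"grip": 1,"slide": [0,0,0.03],"roll": 0},
  {"grip": 1,"slide": [0,0,0.035],"roll": 0},
  {"grip": 1,"slide": [0,0,0.037],"roll": 0},
])

```text
time_s: 10.7
tcp_pos: [0.5832, 0.0471, 0.0849]
eef_rot: [180.0, 0.0, 17.0]
contact_force: [-0.3, 0.7, -3.8]
gripper_width: 0.0387
```

Emit:
apply_moves([
  {"grip": 1,"slide": [0,0,0.0015],"roll": 0},
  {"grip": 1,"slide": [0,0,0.003],"roll": 0},
  {"grip": 1,"slide": [0,0,0.0045],"roll": 0},
])

```text
time_s: 11.08
tcp_pos: [0.5834, 0.0472, 0.0809]
eef_rot: [-180.0, -0.0, 17.0]
contact_force: [0.1, 0.5, -3.9]
gripper_width: 0.0385
```

Emit:
apply_moves([
  {"grip": 1,"slide": [0,0,0.0008],"roll": 0},
  {"grip": 1,"slide": [0,0,0.0016],"roll": 0},
])

```text
time_s: 11.32
tcp_pos: [0.5833, 0.0471, 0.0801]
eef_rot: [180.0, -0.0, 17.0]
contact_force: [-5.3, 0.6, 10.4]
gripper_width: 0.0386
```

Emit:
apply_moves([
  {"grip": 0.3,"slide": [0,0,-0.001],"roll": 0},
  {"grip": 0.3,"slide": [0,0,-0.001],"roll": 0},
  {"grip": 0.2,"slide": [0,0,-0.03],"roll": 0},
  {"grip": 0.2,"slide": [0,0,-0.09],"roll": 0},
  {"grip": 0,"slide": [0,0,-0.14],"roll": 0},
])

```text
time_s: 11.95
tcp_pos: [0.5837, 0.0471, 0.2214]
eef_rot: [180.0, -0.1, 17.0]
contact_force: [0.6, 0.2, -0.1]
gripper_width: 0.0754
```

Emit:
apply_moves([
  {"grip": 0,"slide": [-0.05,0,0],"roll": 0},
  {"grip": 0,"slide": [-0.1,0,0],"roll": 0},
  {"grip": 0,"slide": [-0.1,0,0],"roll": 0},
])

```text
time_s: 12.32
tcp_pos: [0.4851, 0.0171, 0.22]
eef_rot: [-180.0, -0.1, 17.0]
contact_force: [1.1, -0.6, 0.4]
gripper_width: 0.0876
```

```bash
python3 - <<'E'
from h import *
s=st(); cal=get_calibration("wrist"); p,d=capture("wrist"); np.savez("/tmp/w6.npz",p=p,d=d,R=cal["R"],t=cal["t"]); 
cv2.imwrite("pics/w6.png",p[:,:,::-1])
P,uv=cloud(cal,d,np.ones(d.shape,bool)); r=np.hypot(P[:,0]-.5833,P[:,1]-.0472)
for a in range(0,60,3):
    m=(r*1000>=a)&(r*1000<a+3)&(P[:,2]>.03); print(a,m.sum(),np.median(P[m][:,2]).round(4),np.percentile(P[m][:,2],95).round(4),end=" | ")
k=(r<.025)&(P[:,2]>.119); X=P[k][:,:2].astype(np.float32)*1000; print("\naxle",cv2.minEnclosingCircle(X),np.percentile(P[k][:,2],[50,90]))
k=(r<.035)&(P[:,2]>.093)&(P[:,2]<.103); X=P[k][:,:2].astype(np.float32)*1000; print("boss",cv2.minEnclosingCircle(X),np.median(P[k][:,2]))
k=(r<.08)&(P[:,2]>.0725)&(P[:,2]<.08)&(r>.045); A=np.c_[P[k][:,:2]-[.5833,.0472],np.ones(k.sum())]; print("tyre plane",np.linalg.lstsq(A,P[k][:,2],rcond=None)[0])
E
```

```text
t 12.32 tcp [0.4851 0.0171 0.22  ] rot [-1.7996e+02 -1.0000e-01  1.6970e+01] F [ 1.1 -0.6  0.4] M [-0.11 -0.03  0.03] w 0.0876
0 44 0.1273 0.1285 | 3 130 0.127 0.1281 | 6 209 0.1262 0.1278 | 9 234 0.1233 0.1253 | 12 243 0.0976 0.0989 | 15 386 0.0979 0.0991 | 18 282 0.097 0.0987 | 21 297 0.0702 0.0748 | 24 485 0.0701 0.0749 | 27 547 0.07 0.0746 | 30 595 0.07 0.0747 | 33 655 0.07 0.0747 | 36 710 0.07 0.0743 | 39 767 0.07 0.0745 | 42 1021 0.0715 0.0751 | 45 972 0.0751 0.0765 | 48 976 0.0758 0.0772 | 51 1049 0.0758 0.0771 | 54 1065 0.0755 0.0768 | 57 689 0.0744 0.0758 | 
axle ((583.2049560546875, 47.16254425048828), 10.864127159118652) [0.12615181 0.12763041]
boss ((583.2884521484375, 46.649227142333984), 19.844257354736328) 0.0977016797011748
tyre plane [0.00076668 0.00143862 0.07544248]
```

View pics/w6.png

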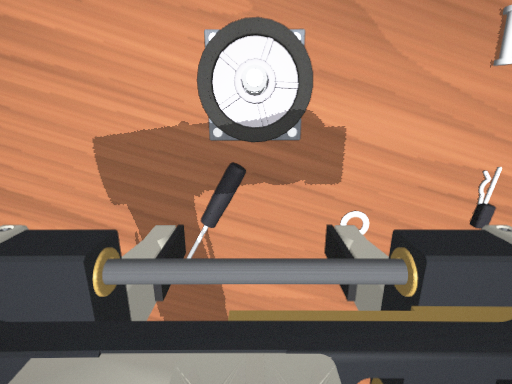

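Wheel seated (boss top 97.7 mm, flat). Now to the clip.

Emit:
apply_moves([
  {"grip": 0,"slide": [-0.028,0.053,0],"roll": 2},
  {"grip": 0,"slide": [-0.056,0.107,0.01],"roll": 4},
  {"grip": 0,"slide": [-0.085,0.16,0.02],"roll": 7},
  {"grip": 0,"slide": [-0.113,0.213,0.035],"roll": 7},
  {"grip": 0,"slide": [-0.141,0.265,0.05],"roll": 7},
])

```text
time_s: 13.0
tcp_pos: [0.4308, -0.2789, 0.1689]
eef_rot: [180.0, -0.1, 10.0]
contact_force: [1.0, -0.6, -0.4]
gripper_width: 0.0878
```

```bash
python3 - <<'E'
from h import *
s=st(); print(slide(np.array([.415,-.34,.17])-s["tcp_pos"]))
E
```

```text
t 13.0 tcp [ 0.4308 -0.2789  0.1689] rot [ 1.7995e+02 -6.0000e-02  1.0000e+01] F [ 1.  -0.6 -0.4] M [-0.07 -0.04  0.  ] w 0.0878
[-0.0262  0.0574 -0.001 ]
```

Emit:
apply_moves([
  {"grip": 0,"slide": [-0.02,0.045,0],"roll": 0},
  {"grip": 0,"slide": [-0.02,0.045,0],"roll": 0},
])

```text
time_s: 13.25
tcp_pos: [0.4179, -0.3276, 0.1683]
eef_rot: [-180.0, 0.1, 9.7]
contact_force: [0.3, 0.8, -0.5]
gripper_width: 0.0876
```

```bash
python3 - <<'E'
from h import *
s=st(); cal=get_calibration("wrist"); p,d=capture("wrist"); np.savez("/tmp/w7.npz",p=p,d=d,R=cal["R"],t=cal["t"]); 
cv2.imwrite("pics/w7.png",p[:,:,::-1])
P,uv=cloud(cal,d,np.ones(d.shape,bool)); r=np.hypot(P[:,0]-.512,P[:,1]-.311)
k=(np.hypot(P[:,0]-.512,P[:,1]+.311)<.04)&(P[:,2]>.0095)&(P[:,2]<.02); X=P[k][:,:2].astype(np.float32)*1000
print(k.sum(),cv2.minAreaRect(X),X.mean(0),np.median(P[k][:,2]))
k=(np.hypot(P[:,0]-.555,P[:,1]+.305)<.035)&(P[:,2]>.003)&(P[:,2]<.0085); print("wire",k.sum())
b=uv[k]; m=np.zeros(p.shape[:2],np.uint8); m[b[:,1],b[:,0]]=1
o=p.copy(); o[m>0]=[255,0,0]
cc=proj(cal,[[.512,-.311,.014]])[0].astype(int); print(cc)
c=np.hstack([q[max(0,cc[1]-90):cc[1]+50,cc[0]-50:cc[0]+50] for q in (p,o)])
cv2.imwrite("pics/w7c.png",cv2.resize(c,None,fx=3.8,fy=3.8,interpolation=cv2.INTER_NEAREST)[:,:,::-1])
E
```

```text
t 13.25 tcp [ 0.4179 -0.3276  0.1683] rot [-1.80e+02  7.00e-02  9.73e+00] F [ 0.3  0.8 -0.5] M [-0.04  0.13 -0.02] w 0.0876
601 ((513.808837890625, -311.4134216308594), (34.99813461303711, 17.929468154907227), 9.058533668518066) [ 513.7997  -311.23618] 0.013579778835941365
wire 473
[253  90]
```

View pics/w7c.png

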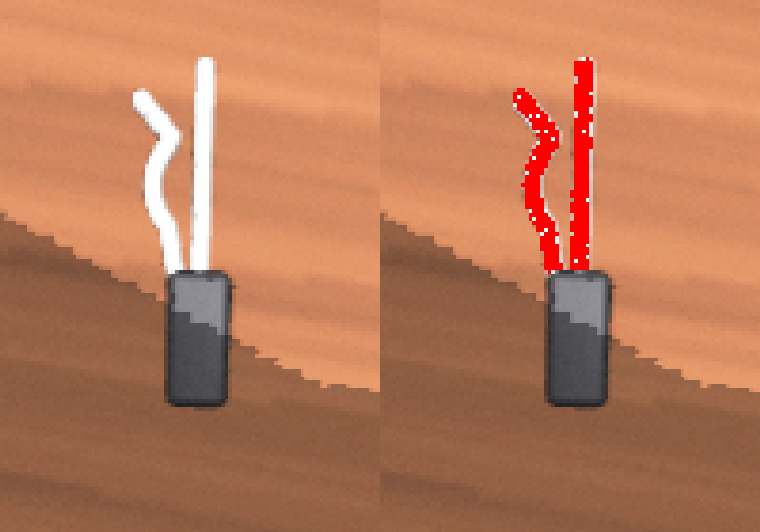

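View pics/w7.png

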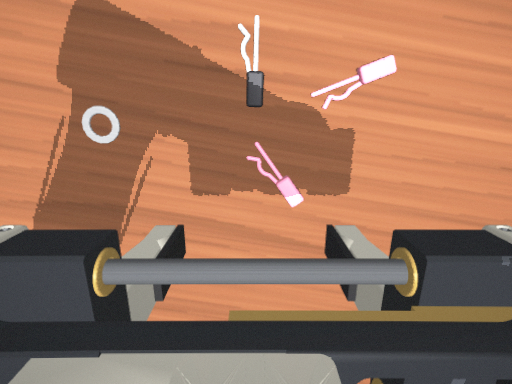

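Emit:
apply_moves([
  {"grip": 0,"slide": [0.04,0,0.03],"roll": 0.7},
  {"grip": 0,"slide": [0.0973,0.0002,0.055],"roll": 0.7},
  {"grip": 0.2,"slide": [0.0973,0.0002,0.1],"roll": 0.7},
  {"grip": 0.4,"slide": [0.0973,0.0002,0.135],"roll": 0.7},
  {"grip": 0.45,"slide": [0.0973,0.0002,0.15],"roll": 0.7},
])

```text
time_s: 13.92
tcp_pos: [0.5139, -0.3064, 0.0171]
eef_rot: [-179.9, 0.2, 9.4]
contact_force: [-0.4, 0.2, 1.0]
gripper_width: 0.0626
```

```bash
python3 - <<'E'
from h import *
s=st(); print(slide(np.array([.5138,-.3114,.003])-s["tcp_pos"]))
E
```

```text
t 13.93 tcp [ 0.5139 -0.3064  0.0171] rot [-1.7993e+02  1.5000e-01  9.3600e+00] F [-0.4  0.2  1. ] M [-0.12  0.1   0.01] w 0.0626
[-0.0009  0.0049  0.0141]
```

Emit:
apply_moves([
  {"grip": 0.5,"slide": [-0.0005,0.003,0.008],"roll": 0.2},
  {"grip": 0.5,"slide": [-0.0005,0.003,0.01],"roll": 0.2},
])

```text
time_s: 14.18
tcp_pos: [0.5149, -0.3111, 0.0099]
eef_rot: [180.0, -0.1, 9.1]
contact_force: [0.3, -0.2, 0.8]
gripper_width: 0.046
```

```bash
python3 - <<'E'
from h import *
s=st(); print(slide(np.array([.5138,-.3114,.003])-s["tcp_pos"]))
E
```

```text
t 14.18 tcp [ 0.5149 -0.3111  0.0099] rot [ 1.7996e+02 -7.0000e-02  9.0900e+00] F [ 0.3 -0.2  0.8] M [-0.14  0.09 -0.03] w 0.046
[-0.0011  0.0001  0.0069]
```

Emit:
apply_moves([
  {"grip": 0.55,"slide": [-0.001,0,0.004],"roll": 0},
  {"grip": 0.6,"slide": [-0.001,0,0.006],"roll": 0},
  {"grip": 0.6,"slide": [-0.001,0,0.006],"roll": 0},
])

```text
time_s: 14.55
tcp_pos: [0.5132, -0.3111, 0.0035]
eef_rot: [180.0, -0.0, 9.1]
contact_force: [0.1, 0.3, 0.4]
gripper_width: 0.035
```

Emit:
apply_moves([
  {"grip": 1,"slide": [0,0,0],"roll": 0},
  {"grip": 1,"slide": [0,0,0],"roll": 0},
  {"grip": 1,"slide": [0,0,0],"roll": 0},
], grip_force=45)

```text
time_s: 14.92
tcp_pos: [0.5132, -0.311, 0.0033]
eef_rot: [180.0, -0.0, 9.1]
contact_force: [-1.3, 0.3, 1.3]
gripper_width: 0.018
```

```bash
python3 - <<'E'
from h import *
s=st()
E
```

```text
t 14.93 tcp [ 0.5132 -0.311   0.0033] rot [ 1.7999e+02 -1.0000e-02  9.0800e+00] F [-1.3  0.3  1.3] M [-0.05  0.23  0.03] w 0.018
```

Emit:
apply_moves([
  {"grip": 1,"slide": [0,0,-0.03],"roll": 0},
  {"grip": 1,"slide": [0,0,-0.08],"roll": 0},
  {"grip": 1,"slide": [0.004,-0.04,-0.12],"roll": -2},
  {"grip": 1,"slide": [0.008,-0.095,-0.145],"roll": -5},
  {"grip": 1,"slide": [0.012,-0.15,-0.15],"roll": -8},
])

```text
time_s: 15.55
tcp_pos: [0.5021, -0.1598, 0.1552]
eef_rot: [179.9, -0.2, 17.1]
contact_force: [1.1, 0.5, -1.3]
gripper_width: 0.0176
```

```bash
python3 - <<'E'
from h import *
s=st(); print(slide(np.array([.487,.0175,.15])-s["tcp_pos"]))
E
```

```text
t 15.55 tcp [ 0.5021 -0.1598  0.1552] rot [179.94  -0.2   17.13] F [ 1.1  0.5 -1.3] M [-0.05  0.04 -0.01] w 0.0176
[ 0.0378 -0.1738  0.0051]
```

Emit:
apply_moves([
  {"grip": 1,"slide": [0.012,-0.058,0],"roll": 0},
  {"grip": 1,"slide": [0.024,-0.116,0],"roll": 0},
  {"grip": 1,"slide": [0.036,-0.165,0],"roll": 0},
  {"grip": 1,"slide": [0.0378,-0.172,0],"roll": 0},
  {"grip": 1,"slide": [0.0378,-0.172,0],"roll": 0},
])

```text
time_s: 16.18
tcp_pos: [0.4867, 0.0149, 0.1531]
eef_rot: [-180.0, 0.0, 17.2]
contact_force: [0.3, -0.6, 0.5]
gripper_width: 0.0179
```

```bash
cat > look.py <<'E'
from h import *
import sys
s=st(); cal=get_calibration("wrist"); p,d=capture("wrist"); np.savez("/tmp/l.npz",p=p,d=d,R=cal["R"],t=cal["t"]); 
cv2.imwrite(f"pics/{sys.argv[1]}.png",p[:,:,::-1])
P,uv=cloud(cal,d,np.ones(d.shape,bool)); T=Ro.from_euler("xyz",s["eef_rot"],degrees=True).as_matrix()
Q=(P-s["tcp_pos"])@T
k=(Q[:,0]>.022)&(Q[:,0]<.072)&(abs(Q[:,1]-.001)<.005)&(abs(Q[:,2])<.012)
X=Q[k]; print("leg n",len(X)); 
for _ in range(3):
    f=np.polyfit(X[:,0],X[:,1],1); X=X[abs(X[:,1]-np.polyval(f,X[:,0]))<.003]
print("leg y at x=0,.04,.068:",np.polyval(f,[0,.04,.068]).round(4),"slope deg",np.degrees(f[0]).round(2),"max x",X[:,0].max().round(4))
for a in (.025,.04,.055,.065):
    m=abs(X[:,0]-a)<.005; print("top z tool at",a,np.median(X[m][:,2]).round(4), np.percentile(X[m][:,2],10).round(4),end=" ; ")
ax=(np.array([.5832,.0471,.1275])-s["tcp_pos"])@T; print("\naxle in tool",ax.round(4))
k=(np.hypot(P[:,0]-.5832,P[:,1]-.0471)<.014)&(P[:,2]>.119)
if k.sum()>50:
    c,r=cv2.minEnclosingCircle(Q[k][:,:2].astype(np.float32)*1000); m=np.hypot(P[:,0]-.5832,P[:,1]-.0471)<.007; m&=k
    print("axle seen in tool",c,r,"top z(tool)",np.median(Q[m][:,2]).round(4))
E
python3 look.py l1
```

```text
t 16.18 tcp [0.4867 0.0149 0.1531] rot [-1.800e+02  1.000e-02  1.716e+01] F [ 0.3 -0.6  0.5] M [-0.18  0.17  0.01] w 0.0179
leg n 734
leg y at x=0,.04,.068: [0.0006 0.0008 0.0009] slope deg 0.24 max x 0.0706
top z tool at 0.025 -0.001 -0.0019 ; top z tool at 0.04 -0.0011 -0.0021 ; top z tool at 0.055 -0.0011 -0.0021 ; top z tool at 0.065 -0.0009 -0.002 ; 
axle in tool [ 0.1017 -0.0023  0.0256]
axle seen in tool (101.63117218017578, -2.2318859100341797) 10.868661880493164 top z(tool) 0.026
```

View pics/l1.png

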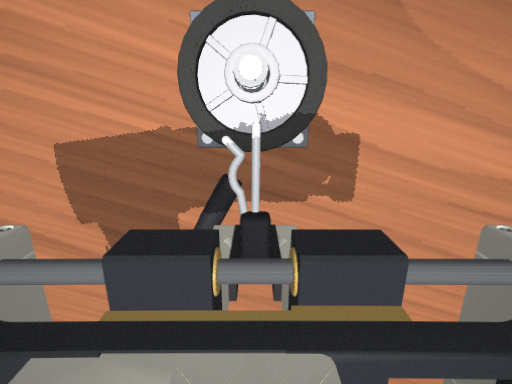

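Emit:
apply_moves([
  {"grip": 1,"slide": [0,-0.0032,0.015],"roll": 0},
  {"grip": 1,"slide": [0,-0.0032,0.03],"roll": 0},
  {"grip": 1,"slide": [0,-0.0032,0.041],"roll": 0},
  {"grip": 1,"slide": [0,-0.0032,0.041],"roll": 0},
  {"grip": 1,"slide": [0,-0.0032,0.041],"roll": 0},
])

```text
time_s: 16.85
tcp_pos: [0.4862, 0.0175, 0.1122]
eef_rot: [180.0, 0.0, 17.1]
contact_force: [0.2, 0.6, -0.9]
gripper_width: 0.017
```

```bash
python3 look.py l2
```

```text
t 16.85 tcp [0.4862 0.0175 0.1122] rot [179.99   0.    17.08] F [ 0.2  0.6 -0.9] M [-0.15  0.1   0.01] w 0.017
leg n 734
leg y at x=0,.04,.068: [0.0006 0.0008 0.0009] slope deg 0.29 max x 0.0707
top z tool at 0.025 -0.0009 -0.0018 ; top z tool at 0.04 -0.001 -0.0019 ; top z tool at 0.055 -0.001 -0.0022 ; top z tool at 0.065 -0.001 -0.0021 ; 
axle in tool [ 0.1014  0.0002 -0.0153]
axle seen in tool (101.40990447998047, 0.31852394342422485) 11.042481422424316 top z(tool) -0.0149
```

Emit:
apply_moves([
  {"grip": 1,"slide": [0.008,-0.0007,0],"roll": 0},
  {"grip": 1,"slide": [0.0165,-0.0007,0],"roll": 0},
  {"grip": 1,"slide": [0.0165,-0.0007,0],"roll": 0},
])

```text
time_s: 17.27
tcp_pos: [0.5024, 0.0234, 0.1122]
eef_rot: [180.0, -0.0, 17.1]
contact_force: [-0.6, -0.0, -0.5]
gripper_width: 0.0174
```

```bash
python3 look.py l3
```

```text
t 17.27 tcp [0.5024 0.0234 0.1122] rot [ 1.800e+02 -2.000e-02  1.708e+01] F [-0.6 -0.  -0.5] M [-0.16  0.1  -0.  ] w 0.0174
leg n 738
leg y at x=0,.04,.068: [0.0006 0.0007 0.0009] slope deg 0.27 max x 0.0706
top z tool at 0.025 -0.001 -0.0019 ; top z tool at 0.04 -0.001 -0.0019 ; top z tool at 0.055 -0.0009 -0.0018 ; top z tool at 0.065 -0.0009 -0.0019 ; 
axle in tool [ 0.0842  0.0011 -0.0153]
axle seen in tool (84.21033477783203, 1.1095585823059082) 10.851995468139648 top z(tool) -0.0149
```

Emit:
apply_moves([
  {"grip": 1,"slide": [0.001,0,0],"roll": 0},
  {"grip": 1,"slide": [0.002,0,0],"roll": 0},
])

```text
time_s: 17.58
tcp_pos: [0.5033, 0.0237, 0.1122]
eef_rot: [-180.0, 0.0, 17.1]
contact_force: [-0.4, -0.2, -1.3]
gripper_width: 0.0174
```

Emit:
apply_moves([
  {"grip": 1,"slide": [0.0007,0,0],"roll": 0},
  {"grip": 1,"slide": [0.0014,0,0],"roll": 0},
])

```text
time_s: 17.82
tcp_pos: [0.5048, 0.0241, 0.1122]
eef_rot: [-180.0, -0.0, 17.1]
contact_force: [0.4, -0.4, -0.9]
gripper_width: 0.0173
```

Emit:
apply_moves([
  {"grip": 1,"slide": [0.0006,0,0],"roll": 0},
  {"grip": 1,"slide": [0.0012,0,0],"roll": 0},
])

```text
time_s: 18.08
tcp_pos: [0.506, 0.0244, 0.1122]
eef_rot: [180.0, -0.0, 17.1]
contact_force: [-1.7, 0.4, 0.2]
gripper_width: 0.017
```

Emit:
apply_moves([
  {"grip": 1,"slide": [0.0006,0,0],"roll": 0},
  {"grip": 1,"slide": [0.0012,0,0],"roll": 0},
])

```text
time_s: 18.32
tcp_pos: [0.5071, 0.0248, 0.1121]
eef_rot: [-180.0, 0.0, 17.1]
contact_force: [-0.2, -0.4, -0.9]
gripper_width: 0.0176
```

Emit:
apply_moves([
  {"grip": 1,"slide": [0.0006,0,0],"roll": 0},
  {"grip": 1,"slide": [0.0012,0,0],"roll": 0},
])

```text
time_s: 18.58
tcp_pos: [0.5082, 0.0251, 0.1121]
eef_rot: [-180.0, 0.0, 17.1]
contact_force: [0.9, 0.4, -0.6]
gripper_width: 0.0176
```

Emit:
apply_moves([
  {"grip": 1,"slide": [0.0006,0,0],"roll": 0},
  {"grip": 1,"slide": [0.0012,0,0],"roll": 0},
])

```text
time_s: 18.82
tcp_pos: [0.5094, 0.0255, 0.1121]
eef_rot: [-180.0, 0.0, 17.1]
contact_force: [0.8, -0.6, -0.6]
gripper_width: 0.0177
```

```bash
python3 look.py l4; python3 - <<'E'
from h import *
p,d=capture("side"); cv2.imwrite("pics/s4.png",cv2.resize(p[140:220,210:310],None,fx=6,fy=6,interpolation=cv2.INTER_CUBIC)[:,:,::-1])
E
```

```text
t 18.82 tcp [0.5094 0.0255 0.1121] rot [-180.      0.     17.07] F [ 0.8 -0.6 -0.6] M [-0.1   0.07  0.02] w 0.0177
leg n 699
leg y at x=0,.04,.068: [0.0005 0.0008 0.0009] slope deg 0.39 max x 0.0686
top z tool at 0.025 -0.0008 -0.002 ; top z tool at 0.04 -0.0009 -0.002 ; top z tool at 0.055 -0.001 -0.002 ; top z tool at 0.065 -0.0011 -0.0115 ; 
axle in tool [ 0.0769  0.001  -0.0154]
axle seen in tool (76.92520141601562, 1.0672210454940796) 10.952664375305176 top z(tool) -0.0149
```

View pics/l4.png

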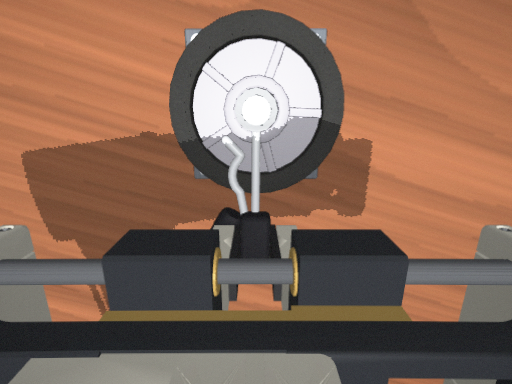

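View pics/s4.png

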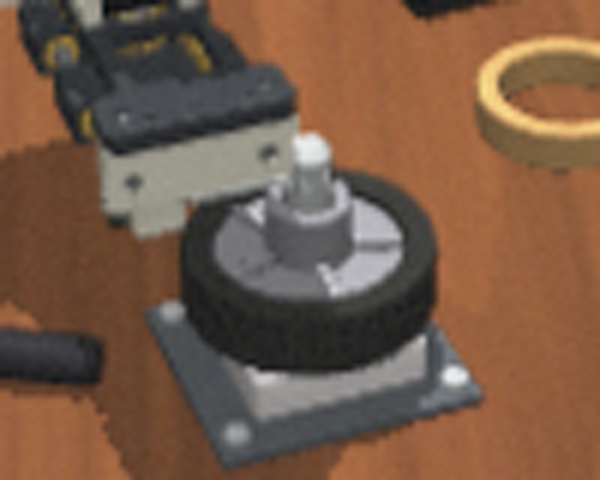

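Leg is 4.7 mm inside the hole with no force; going on.

Emit:
apply_moves([
  {"grip": 1,"slide": [0.003,0,0],"roll": 0},
  {"grip": 1,"slide": [0.006,0,0],"roll": 0},
])

```text
time_s: 19.18
tcp_pos: [0.5154, 0.0274, 0.1122]
eef_rot: [180.0, -0.0, 17.1]
contact_force: [0.4, 0.5, 0.3]
gripper_width: 0.0169
```

Emit:
apply_moves([
  {"grip": 1,"slide": [0.003,0,0],"roll": 0},
  {"grip": 1,"slide": [0.006,0,0],"roll": 0},
  {"grip": 1,"slide": [0.008,0,0],"roll": 0},
])

```text
time_s: 19.55
tcp_pos: [0.523, 0.0297, 0.1121]
eef_rot: [180.0, 0.0, 17.1]
contact_force: [0.4, -0.1, -1.1]
gripper_width: 0.0178
```

```bash
python3 look.py l5
```

```text
t 19.55 tcp [0.523  0.0297 0.1121] rot [180.     0.    17.07] F [ 0.4 -0.1 -1.1] M [-0.14  0.1  -0.  ] w 0.0178
leg n 449
leg y at x=0,.04,.068: [0.0004 0.0007 0.001 ] slope deg 0.47 max x 0.0716
top z tool at 0.025 -0.0009 -0.002 ; top z tool at 0.04 -0.0009 -0.002 ; top z tool at 0.055 -0.0112 -0.0119 ;
  return _methods._mean(a, axis=axis, dtype=dtype,
  ret = ret.dtype.type(ret / rcount)
Traceback (most recent call last):
  File "look.py", line 13, in <module>
    m=abs(X[:,0]-a)<.005; print("top z tool at",a,np.median(X[m][:,2]).round(4), np.percentile(X[m][:,2],10).round(4),end=" ; ")
                                                                                 ~~~~~~~~~~~~~^^^^^^^^^^^^^^
IndexError: index -1 is out of bounds for axis 0 with size 0
```

Emit:
apply_moves([
  {"grip": 1,"slide": [0.0015,0,0],"roll": 0},
  {"grip": 1,"slide": [0.003,0,0],"roll": 0},
])

```text
time_s: 19.85
tcp_pos: [0.5244, 0.0302, 0.1117]
eef_rot: [-180.0, 0.1, 17.1]
contact_force: [-5.0, 0.9, 0.4]
gripper_width: 0.0174
```

Emit:
apply_moves([
  {"grip": 1,"slide": [0.001,0,0],"roll": 0},
  {"grip": 1,"slide": [0.002,0,0],"roll": 0},
])

```text
time_s: 20.1
tcp_pos: [0.5257, 0.0307, 0.1114]
eef_rot: [-180.0, 0.2, 17.1]
contact_force: [-5.8, 1.7, -0.4]
gripper_width: 0.0175
```

Emit:
apply_moves([
  {"grip": 1,"slide": [0.001,0,0],"roll": 0},
  {"grip": 1,"slide": [0.002,0,0],"roll": 0},
])

```text
time_s: 20.35
tcp_pos: [0.5293, 0.032, 0.112]
eef_rot: [-180.0, 0.0, 17.1]
contact_force: [-3.2, 2.4, 0.2]
gripper_width: 0.0175
```

Emit:
apply_moves([
  {"grip": 1,"slide": [0.001,0,0],"roll": 0},
  {"grip": 1,"slide": [0.002,0,0],"roll": 0},
])

```text
time_s: 20.6
tcp_pos: [0.5314, 0.0325, 0.1122]
eef_rot: [-180.0, -0.0, 17.1]
contact_force: [-3.4, 3.5, -0.5]
gripper_width: 0.0174
```

Emit:
apply_moves([
  {"grip": 1,"slide": [0.001,0,0],"roll": 0},
  {"grip": 1,"slide": [0.002,0,0],"roll": 0},
])

```text
time_s: 20.85
tcp_pos: [0.5332, 0.0331, 0.1121]
eef_rot: [-180.0, 0.0, 17.1]
contact_force: [-4.3, 4.1, 0.3]
gripper_width: 0.0171
```

Emit:
apply_moves([
  {"grip": 1,"slide": [0.001,0,0],"roll": 0},
  {"grip": 1,"slide": [0.002,0,0],"roll": 0},
])

```text
time_s: 21.1
tcp_pos: [0.5355, 0.0337, 0.1122]
eef_rot: [-180.0, -0.0, 17.1]
contact_force: [-2.1, 4.3, -0.3]
gripper_width: 0.0178
```

Emit:
apply_moves([
  {"grip": 1,"slide": [0.001,0,0],"roll": 0},
  {"grip": 1,"slide": [0.002,0,0],"roll": 0},
])

```text
time_s: 21.35
tcp_pos: [0.5375, 0.0342, 0.1123]
eef_rot: [-180.0, -0.0, 17.1]
contact_force: [-2.3, 4.6, -0.2]
gripper_width: 0.0177
```

Emit:
apply_moves([
  {"grip": 1,"slide": [0.001,0,0],"roll": 0},
  {"grip": 1,"slide": [0.002,0,0],"roll": 0},
])

```text
time_s: 21.6
tcp_pos: [0.5393, 0.0347, 0.1123]
eef_rot: [180.0, -0.0, 17.1]
contact_force: [-1.6, 4.0, 0.6]
gripper_width: 0.0171
```

Emit:
apply_moves([
  {"grip": 1,"slide": [0.001,0,0],"roll": 0},
  {"grip": 1,"slide": [0.002,0,0],"roll": 0},
])

```text
time_s: 21.85
tcp_pos: [0.5412, 0.0352, 0.1122]
eef_rot: [180.0, -0.0, 17.1]
contact_force: [-0.6, 3.4, 0.2]
gripper_width: 0.0175
```

```bash
python3 - <<'E'
from h import *
s=st(); print(slide(np.array([.5832,.0471,.112])-s["tcp_pos"]))
p,d=capture("wrist"); cv2.imwrite("pics/l6.png",p[:,:,::-1])
E
```

```text
t 21.85 tcp [0.5412 0.0352 0.1122] rot [ 1.800e+02 -2.000e-02  1.707e+01] F [-0.6  3.4  0.2] M [1.21 0.43 0.22] w 0.0175
[0.0437 0.001  0.0002]
```

View pics/l6.png

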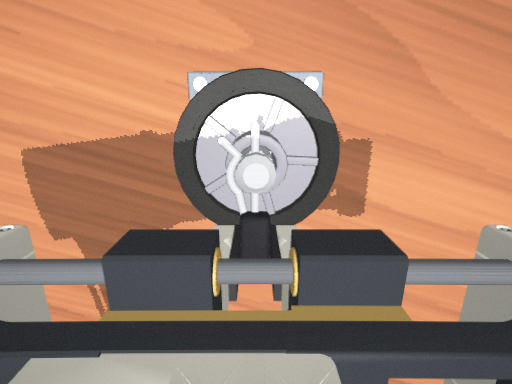

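Emit:
apply_moves([
  {"grip": 1,"slide": [0.001,0,0],"roll": 0},
  {"grip": 1,"slide": [0.002,0,0],"roll": 0},
])

```text
time_s: 22.15
tcp_pos: [0.543, 0.0357, 0.1122]
eef_rot: [180.0, -0.0, 17.1]
contact_force: [-0.4, 2.8, -1.0]
gripper_width: 0.0177
```

Emit:
apply_moves([
  {"grip": 1,"slide": [0.0008,0,0],"roll": 0},
  {"grip": 1,"slide": [0.0015,0,0],"roll": 0},
  {"grip": 1,"slide": [0.0015,0,0],"roll": 0},
])

```text
time_s: 22.52
tcp_pos: [0.5443, 0.0359, 0.1121]
eef_rot: [180.0, 0.0, 17.1]
contact_force: [-0.3, 0.0, -0.5]
gripper_width: 0.0172
```

```bash
python3 - <<'E'
from h import *
s=st(); print(slide(np.array([.5832,.0471,.112])-s["tcp_pos"]))
p,d=capture("wrist"); cv2.imwrite("pics/l7.png",cv2.resize(p[80:240,170:350],None,fx=4,fy=3.75,interpolation=cv2.INTER_CUBIC)[:,:,::-1])
E
```

```text
t 22.52 tcp [0.5443 0.0359 0.1121] rot [1.7998e+02 2.0000e-02 1.7060e+01] F [-0.3  0.  -0.5] M [-0.04  0.09  0.04] w 0.0172
[0.0405 0.0007 0.0001]
```

View pics/l7.png

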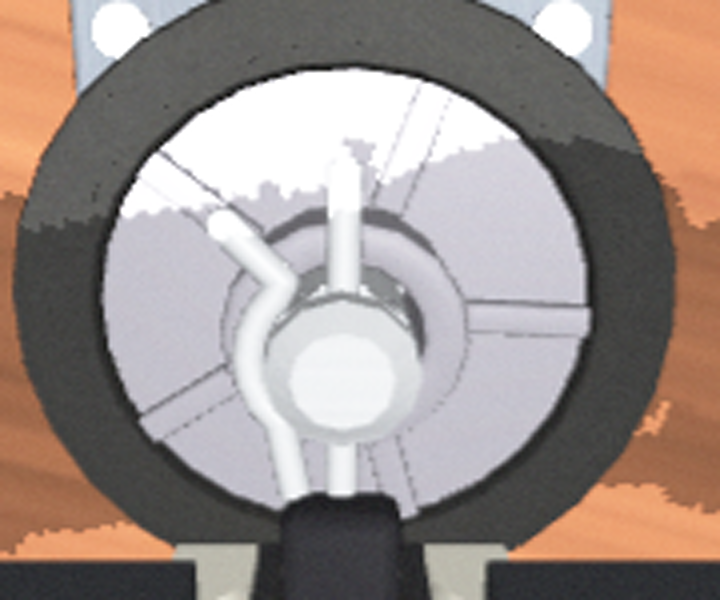

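Emit:
apply_moves([
  {"grip": 1,"slide": [0.0004,0,0],"roll": 0},
  {"grip": 0.7,"slide": [0.0004,0,0],"roll": 0},
  {"grip": 0.5,"slide": [0.0004,0,0],"roll": 0},
  {"grip": 0.4,"slide": [0.0004,0,0],"roll": 0},
])

```text
time_s: 23.08
tcp_pos: [0.5447, 0.0363, 0.1122]
eef_rot: [180.0, -0.0, 17.1]
contact_force: [-0.2, 0.3, -0.2]
gripper_width: 0.0409
```

Emit:
apply_moves([
  {"grip": 0.4,"slide": [0,0,-0.02],"roll": 0},
  {"grip": 0.3,"slide": [0,0,-0.06],"roll": 0},
  {"grip": 0.2,"slide": [-0.02,0,-0.1],"roll": 0},
  {"grip": 0,"slide": [-0.07,0,-0.11],"roll": 0},
  {"grip": 0,"slide": [-0.07,0,-0.11],"roll": 0},
])

```text
time_s: 23.7
tcp_pos: [0.4758, 0.0151, 0.2238]
eef_rot: [-180.0, -0.2, 17.1]
contact_force: [0.8, 0.8, 0.1]
gripper_width: 0.0842
```

```bash
python3 - <<'E'
from h import *
s=st(); cal=get_calibration("wrist"); p,d=capture("wrist"); np.savez("/tmp/w9.npz",p=p,d=d,R=cal["R"],t=cal["t"])
c=proj(cal,[[.565,.042,.11]])[0].astype(int); print(c)
cv2.imwrite("pics/w9.png",cv2.resize(p[max(0,c[1]-75):c[1]+65,c[0]-90:c[0]+90],None,fx=4.2,fy=4.2,interpolation=cv2.INTER_CUBIC)[:,:,::-1])
P,uv=cloud(cal,d,np.ones(d.shape,bool)); x=np.array([np.cos(np.radians(17.1)),np.sin(np.radians(17.1))]); y=np.array([-x[1],x[0]])
a=(P[:,:2]-[.5832,.0471]); u=a@x; v=a@y; g=p[uv[:,1],uv[:,0]].max(1)
k=(u<-.018)&(u>-.066)&(abs(v)<.015)&(P[:,2]>.1)&(P[:,2]<.125); X=np.c_[u[k],v[k]].astype(np.float32)*1000
k2=k&(g<90); X2=np.c_[u[k2],v[k2]].astype(np.float32)*1000; print("grip",k2.sum(),cv2.minAreaRect(X2),np.median(P[k2][:,2]))
k=(u>.012)&(u<.04)&(abs(v)<.005)&(P[:,2]>.1); print("leg out",k.sum(),u[k].max() if k.any() else None,np.median(P[k][:,2]),np.median(v[k]))
p,d=capture("side"); cv2.imwrite("pics/s9.png",cv2.resize(p[130:230,190:320],None,fx=6,fy=6,interpolation=cv2.INTER_CUBIC)[:,:,::-1])
E
```

```text
t 23.7 tcp [0.4758 0.0151 0.2238] rot [-1.7995e+02 -1.7000e-01  1.7070e+01] F [0.8 0.8 0.1] M [-0.1   0.03  0.03] w 0.0842
[254  91]
grip 808 ((-40.33406066894531, 1.591400146484375), (36.16827392578125, 19.755475997924805), 0.5463842749595642) 0.11704433395435206
leg out 128 0.030090108131554286 0.11551006180092971 0.0010459926500227207
```

View pics/w9.png

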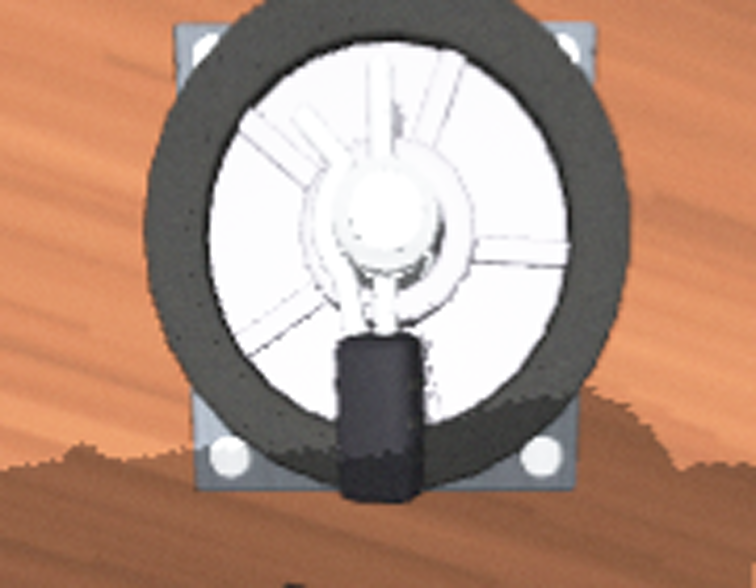

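View pics/s9.png

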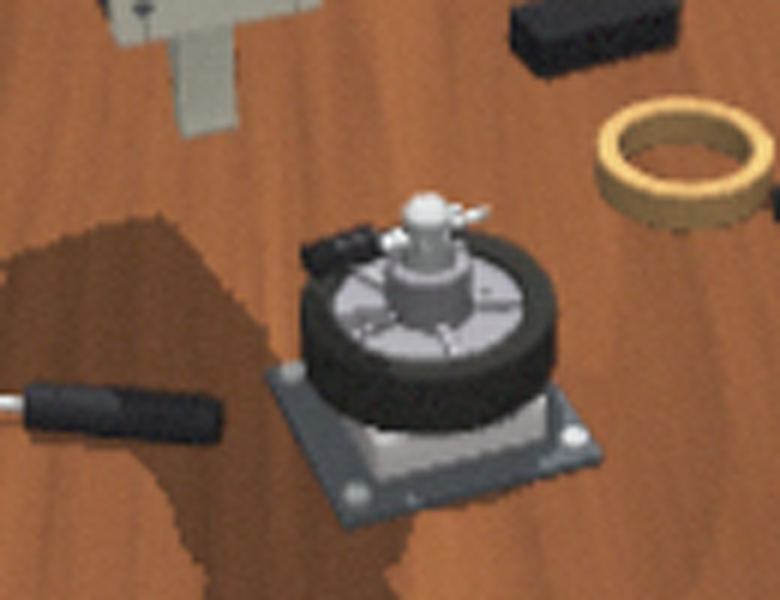

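```bash
python3 - <<'E'
from h import *
st(); print(close_job())
E
```

```text
t 23.8 tcp [0.4777 0.0158 0.2228] rot [-1.7999e+02 -1.0000e-01  1.7090e+01] F [0.3 0.3 1. ] M [-0.11  0.09  0.04] w 0.0867
the job is handed in; nothing more can be done
None
```

The wheel is seated on the flange and the black R-clip is home in the axle's cross hole. The job was handed in at about 24 s.

**Wheel:** I grasped it by the boss and lowered it over the axle until it touched the flange at about 10 N. After I let go, the boss top measured 97.7 mm (98 mm expected), and the tyre lay flat.

**Hole height:** The axle end measured about 127.5 mm, so I put the hole at about 111.5 mm. The leg went in on the first try with no measurable contact.

**Clip:** Pushing the bow over the axle read at most about 6 N at the wrist, well under the 20 N limit. At home the force dropped to about 0.

**Last checks, gripper open and clear:**
- The grip's middle is 40.3 mm from the axle's line (40 mm means home).
- The leg sticks out to 30 mm beyond the axle's line on the far side.
- The bow is closed round the axle.
- The free clip droops slightly in the oversize hole: the grip sits a little low and the tip a little high.

No check failed. I did not re-measure the other things on the desk, but nothing touched them.

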